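# Rock the bottle stoppers and pull the ones that wobble

## Task

Some of the stoppered oil bottles in the caddy have worn necks, so their glass stoppers sit loose and the scent escapes. Rock the stoppers gently from side to side in their necks to feel which ones wobble, never levering hard enough to chip the glass, then take those out and stand each fully home in an empty hole of the stopper board, set down rather than dropped. Leave the firm stoppers in their bottles and everything else where it is.

Things in the scene. Friction and masses are not known exactly. Their poses are not given: they have to be found in the camera images.
- caddy: Fixed wooden crate 76 (x) x 290 (y) x 45 mm high holding four like amber bottles, fixed in a row along its y axis at y = -107, -36, +36 and +107 mm, x = 0. Bottle bodies 63 mm in diameter, necks 28 mm; all neck rims are 96 mm above the table. Origin: centre of its underside on the table; z up. Each bottle is closed by one of the stoppers; which necks are worn cannot be seen.
- board: Fixed beech stopper board 62 (x) x 200 (y) x 36 mm high. Four round holes 24 mm wide and 31 mm deep in a row along its y axis at y = -72, -24, +24 and +72 mm, x = 0; the one at +72 is taken by a cork, three are empty. A stopper stands in a hole plug down, its flange flat on the board's top. Origin: centre of its underside on the table; z up.
- stopper_a: Solid glass ball stopper, one of four alike, 55 g: plug 16 mm thick and 28 mm long down in a bottle neck, flange 30 mm wide and 4 mm thick lying on the neck's rim, stem 14 mm thick, ball knob on top; it ends 44 mm above the flange's underside. Loose, lifts straight out. Origin: centre of the flange's underside; z up along the stopper.
- stopper_b: Solid glass ball stopper, one of four alike, 55 g: plug 16 mm thick and 28 mm long down in a bottle neck, flange 30 mm wide and 4 mm thick lying on the neck's rim, stem 14 mm thick, ball knob on top; it ends 44 mm above the flange's underside. Loose, lifts straight out. Origin: centre of the flange's underside; z up along the stopper.
- stopper_c: Solid glass ball stopper, one of four alike, 55 g: plug 16 mm thick and 28 mm long down in a bottle neck, flange 30 mm wide and 4 mm thick lying on the neck's rim, stem 14 mm thick, ball knob on top; it ends 44 mm above the flange's underside. Loose, lifts straight out. Origin: centre of the flange's underside; z up along the stopper.
- stopper_d: Solid glass ball stopper, one of four alike, 55 g: plug 16 mm thick and 28 mm long down in a bottle neck, flange 30 mm wide and 4 mm thick lying on the neck's rim, stem 14 mm thick, ball knob on top; it ends 44 mm above the flange's underside. Loose, lifts straight out. Origin: centre of the flange's underside; z up along the stopper.
- stopper_a_knob (a point): Centre of this stopper's ball knob, 28 mm wide, 30 mm above the flange's underside. Rocked free to tilt (pushed by one finger, or pinched lightly and moved across the pinch) it goes about 2.5 mm to each side in a sound neck and about 7.5 mm in a worn one, taking under 1 N, then stops hard. 2 to 4 N is enough to feel the stop; a push over about 10 N levers hard. It drops back when let go.
- stopper_b_knob (a point): Centre of this stopper's ball knob, 28 mm wide, 30 mm above the flange's underside. Rocked free to tilt (pushed by one finger, or pinched lightly and moved across the pinch) it goes about 2.5 mm to each side in a sound neck and about 7.5 mm in a worn one, taking under 1 N, then stops hard. 2 to 4 N is enough to feel the stop; a push over about 10 N levers hard. It drops back when let go.
- stopper_c_knob (a point): Centre of this stopper's ball knob, 28 mm wide, 30 mm above the flange's underside. Rocked free to tilt (pushed by one finger, or pinched lightly and moved across the pinch) it goes about 2.5 mm to each side in a sound neck and about 7.5 mm in a worn one, taking under 1 N, then stops hard. 2 to 4 N is enough to feel the stop; a push over about 10 N levers hard. It drops back when let go.
- stopper_d_knob (a point): Centre of this stopper's ball knob, 28 mm wide, 30 mm above the flange's underside. Rocked free to tilt (pushed by one finger, or pinched lightly and moved across the pinch) it goes about 2.5 mm to each side in a sound neck and about 7.5 mm in a worn one, taking under 1 N, then stops hard. 2 to 4 N is enough to feel the stop; a push over about 10 N levers hard. It drops back when let go.
- cork: Cork bung 28 mm in diameter, 17 mm of it standing above the stopper board, loose, in the board's hole at y = +72 mm. A bystander, to be left alone.
- dropper_1: Amber dropper bottle 46 mm in diameter, 128 mm tall, loose. A bystander, to be left alone.
- dropper_2: Amber dropper bottle 46 mm in diameter, 128 mm tall, loose. A bystander, to be left alone.
- jar_candle: Candle in a clear ribbed jar 80 mm in diameter, 62 mm tall, loose. A bystander, to be left alone.
- scissors: Scissors lying flat, 150 mm long, 8 mm thick, blades to +x of its own frame, loose. A bystander, to be left alone.
- melting_spoon: Small spoon with wooden handle lying flat, 150 mm long, loose. A bystander, to be left alone.
- wax_stick: Dark red stick of sealing wax lying flat, 90 x 11 x 11 mm, loose. A bystander, to be left alone.
- tin: Round aluminium tin 62 mm in diameter, 31 mm tall, loose. A bystander, to be left alone.
There are look-alikes about, which are no part of the job. Leave any orange or yellow look-alike of the stopper_c alone.

How it is judged:
By the outcome, as a careful person would: the job done as asked, in the order asked, and still so for the second after the job is handed in, with the robot touching nothing.
It also fails if it takes over 72 s, if anything falls off the work surface, if the arm or the gripper's body presses on something with over 40 N, if the wrist force passes 120 N, or if a joint passes its speed limit or range.

## Robot

A 6-joint arm with a two-finger parallel gripper is mounted at the origin on the work surface. World frame = base frame: x ahead of the robot, y to its left, z up, the work surface at z = 0. Lengths are in m, angles in rad, forces in N, time in s.
With the tool pointing down it reaches from about 0.3 to 0.875 m from the base axis. Payload 6.4 kg.
Tool frame: the origin (TCP) lies midway between the tips of the shut fingers; the grasp point (between the pads) lies 19 mm behind it; z points along the fingers, y is the direction in which the jaws open and shut (so a half turn about z gives the same grasp; the last joint's range is limited). The gripper opens to 85 mm and grips with 20 to 120 N. Pads are 22 mm wide; open, the fingers measure 114 mm over their backs; the gripper's body (76 mm by 85 mm) begins 54 mm behind the grasp point. The pads swing forward as they close: fully open they stand 13 mm farther back than shut.
Start: joints at [-1.497, 0.181, 1.607, -0, 1.354, -0.206], TCP at [0.159, -0.553, 0.231] pointing down, gripper open.
Joint ranges: [-2.99, 2.99], [-0.89, 2.07], [0.3, 2.58], [-1.14, 4.28], [0, 2.63], [-3.12, 3.12]. Speed limits (rad/s): [2.57, 2.57, 3.01, 3.14, 3.14, 3.14].

## Interface

Orientations are given as a unit quaternion [w, x, y, z].
In Python, from bench import ctrl gives the robot as it stands.
- The arm moves only by the tool apply_moves, never from a script. Its argument "plan" is a list of rows, each an object with "translation": the shift along the tool's x, y, z in m, a list of three; "angular": the turn, a rotation vector about the tool's x, y, z in rad, a list of three; "hand": the finger opening in m, from 0 to 0.0854. In form: [{"translation": [x, y, z], "angular": [rx, ry, rz], "hand": hand}, ...]. A call has 1 to 10 rows; each row shifts and turns the commanded pose from where the row before left it, along the tool's axes as they then stand; what a row does not reach is not made up. A row lasts 1/8 s, in which the tool goes at most 62.5 mm and 10.7 degrees, less where a joint would pass 70% of its speed; a pose out of reach is approached as far as the arm can. A call with a gripper value outside its range is refused whole. The fingers move at their own pace and stop on an object; the grip force is fixed at half the most. Time passes only in rows, so rows that do not move let the fingers close. It gives the time, the measured TCP pose, the force and the opening at its end, in the units of the state.
- ctrl.get_obs(): the state, without advancing time (a new reading comes with each control period).
- ctrl.camera(name): name is "side" or "top" or "wrist"; returns a dict with "img" (384x512x3 uint8, red, green, blue), "K" (3x3 intrinsics, pixels), "eye" and "orientation" of the camera in the world. Camera axes: x right, y up, looking along -z (the intrinsics and any distortion apply to the point x, -y, -z); pixel columns grow to the right and rows downward; lengths in m; the calibration is good to about 2 mm. A picture is of the moment at which its call begins. There is no depth.
- ctrl.hand_in(): hands the job in, once; it reports no verdict.
The state is a dict: "time_s": time; "q": joint angles; "dq": joint speeds; "joint_efforts": joint torques, N m; "eef_pos": TCP position; "eef_rot": TCP orientation; "wrist_force": force on the tool from outside, world axes, zero at the start; "torque": the same for the moment, N m; "opening": opening from 0.0 (shut) to 1.0 (fully open).
Only numpy, scipy, OpenCV 4.12 (cv2) and the standard library are available. Lean on these libraries where they do the work, as an engineer would, in place of code of your own. Each camera call takes 0.05 s, during which the arm holds its last target.

## Working session

There is one attempt and no reset: what is moved stays moved. The work goes in short steps, Python scripts to look and compute and a tool call to move; the robot and the scene stay as the last step left them, time stands still between calls to the robot, and variables do not carry over. Pictures are saved under pics/ and viewed, and the job is handed in when it is done.

Besides the shell and the picture viewer there is one more tool, called after "Request:" in YAML: its name, and indented under it one key for each argument. apply_moves: Moves the arm, as the interface text tells. Its arguments: {"type":"object","properties":{"plan":{"type":"array","items":{"type":"object","properties":{"translation":{"type":"array","items":{"type":"number"}},"angular":{"type":"array","items":{"type":"number"}},"hand":{"type":"number"}}}}},"required":["plan"]}

```bash
ls; mkdir -p pics; python3 - <<'E'
from bench import ctrl
import cv2
o=ctrl.get_obs()
for k in o: print(k,o[k])
for n in ("top","side","wrist"):
    c=ctrl.camera(n); cv2.imwrite(f"pics/{n}0.png",c["img"][:,:,::-1]); print(n,c["K"],c["eye"],c["orientation"],[k for k in c])
E
```

```text
pics
time_s 0.0
q [-1.49728972e+00  1.81560468e-01  1.60799872e+00 -3.44112257e-06
  1.35378088e+00 -2.06274139e-01]
dq [-0.00104288 -0.00041573 -0.0014641   0.0019878   0.00032564 -0.0006386 ]
joint_efforts [ 1.43492493e-04 -4.44878340e+01 -3.51337731e+01 -2.94541223e-04
  9.10717790e-03  1.39120723e-05]
eef_pos [ 0.1587726  -0.55207903  0.23037771]
eef_rot [-8.71893664e-04  9.90230858e-01  1.39434873e-01  5.62811696e-05]
wrist_force [-0.7330231   0.34881282  0.49242848]
torque [ 0.00101494  0.00839867 -0.01659193]
opening 1.0016312500859925
top [[369.91770046   0.         259.59883152]
 [  0.         369.91770046 189.15685016]
 [  0.           0.           1.        ]] [ 0.44019568 -0.02706245  1.29293649] [ 0.71550778  0.01847948 -0.03700325 -0.6973793 ] ['img', 'K', 'eye', 'orientation']
side [[431.32377194   0.         250.99740737]
 [  0.         431.32377194 189.79394058]
 [  0.           0.           1.        ]] [0.29123451 0.77964667 0.74053586] [-0.15269092 -0.06822367  0.44770658  0.87840186] ['img', 'K', 'eye', 'orientation']
wrist [[271.92468119   0.         254.15456784]
 [  0.         271.92468119 191.98301877]
 [  0.           0.           1.        ]] [ 0.23204118 -0.53049836  0.37320212] [ 0.78997844 -0.1188006   0.09006251 -0.59473459] ['img', 'K', 'eye', 'orientation']
```

View pics/top0.png

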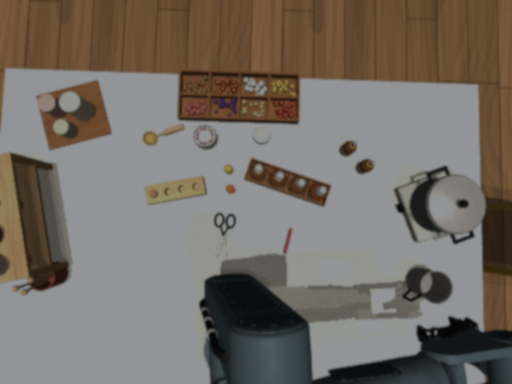

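View pics/side0.png

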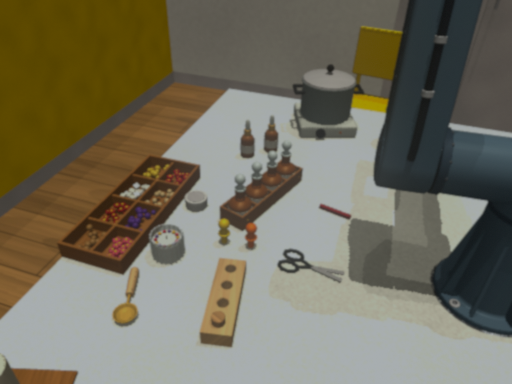

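View pics/wrist0.png

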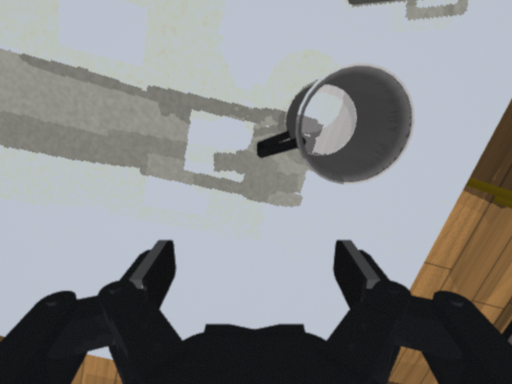

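Stopper candidates in the top view are four clear balls in the caddy near (258,169), (279,176), (300,184) and (320,191). The look-alikes are a yellow ball at (229,169) and an orange one at (230,189), both standing on the table. I choose the four clear ones and will check them in a crop.

```bash
cat > h.py <<'E'
import numpy as np, cv2
from scipy.spatial.transform import Rotation as R
def rot(q): return R.from_quat([q[1],q[2],q[3],q[0]]).as_matrix()
def ray(c,u,v):
    K=np.array(c["K"]); d=np.linalg.inv(K)@[u,v,1]; d=rot(c["orientation"])@np.array([d[0],-d[1],-d[2]]); return np.array(c["eye"]),d/np.linalg.norm(d)
def onplane(c,u,v,z):
    e,d=ray(c,u,v); return e+d*(z-e[2])/d[2]
def proj(c,p):
    x=rot(c["orientation"]).T@(np.array(p)-c["eye"]); x=np.array([x[0],-x[1],-x[2]]); x=np.array(c["K"])@x; return x[:2]/x[2]
def tri(c1,p1,c2,p2):
    e1,d1=ray(c1,*p1); e2,d2=ray(c2,*p2)
    s=np.linalg.lstsq(np.stack([d1,-d2],1),e2-e1,rcond=None)[0]
    a=e1+d1*s[0]; b=e2+d2*s[1]; return (a+b)/2,np.linalg.norm(a-b)
E
python3 - <<'E'
from bench import ctrl
import cv2
a=ctrl.camera("top")["img"][145:215,135:345,::-1]
cv2.imwrite("pics/crop_top.png",cv2.resize(a,(798,266),interpolation=cv2.INTER_CUBIC))
a=ctrl.camera("side")["img"][120:350,190:320,::-1]
cv2.imwrite("pics/crop_side.png",cv2.resize(a,None,fx=2.6,fy=2.6,interpolation=cv2.INTER_CUBIC))
E
```

```text
(no output)
```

View pics/crop_top.png

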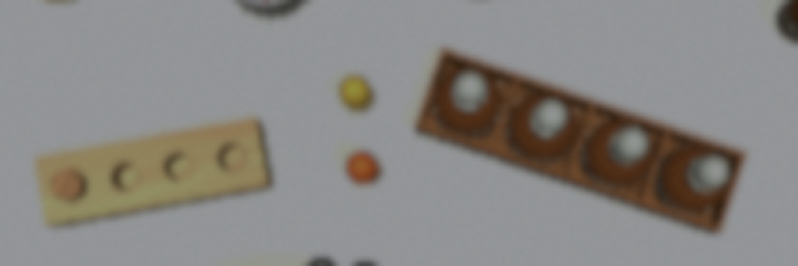

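View pics/crop_side.png

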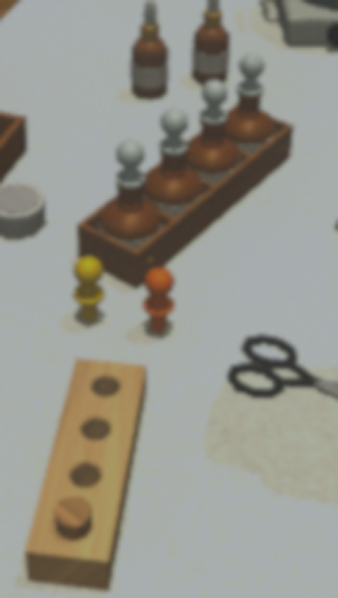

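The crop confirms it: four clear balls sit on the amber bottles, the yellow and orange look-alikes stand on the table, and the board has its cork at the left end with three holes empty. Next I measure.

```bash
python3 - <<'E'
from bench import ctrl
from h import *
t=ctrl.camera("top"); s=ctrl.camera("side")
def blobs(c,x0,y0,x1,y1,amin,amax,f):
    hsv=cv2.cvtColor(c["img"],cv2.COLOR_RGB2HSV); m=f(hsv).astype(np.uint8); mm=np.zeros_like(m); mm[y0:y1,x0:x1]=m[y0:y1,x0:x1]
    n,l,st,ce=cv2.connectedComponentsWithStats(mm,connectivity=4)
    return [(ce[i].round(1),st[i]) for i in range(1,n)if amin<=st[i,4]<=amax]
gl=lambda h:(h[...,1]<60)&(h[...,2]>100)
T=blobs(t,250,160,330,197,15,300,gl); S=blobs(s,230,135,300,190,15,600,gl)
print(T);print(S)
tp=[(258.4,168.7),(279.5,175.8),(300.8,182.9),(322.1,189.7)]
sp=[(240,179.2),(256.9,166.9),(272.3,156.2),(286.5,145.4)]
K=[]
for a,b in zip(tp,sp):
    p,e=tri(t,a,s,b); q=onplane(t,*a,.126); r=onplane(s,*b,.126); K.append((q+r)/2); print("knob",p.round(4),e.round(4),q.round(4),r.round(4))
K=np.array(K); print(np.linalg.norm(np.diff(K,axis=0),axis=1))
# board top surface
for nm,c in (("t",t),("s",s)):
    pass
th=[(128,177),(180,166),(232,156)]
for u,v in th: print("hole t",onplane(t,u/3.8+135,v/3.8+145,.036).round(4))
print("cork t",onplane(t,69/3.8+135,185/3.8+145,.053).round(4))
for u,v in [(86,475),(96,429),(106,386)]: print("hole s",onplane(s,u/2.6+190,v/2.6+120,.036).round(4))
for u,v in [(38,158),(258,120),(268,185),(48,224)]: print("corner t",onplane(t,u/3.8+135,v/3.8+145,.036).round(4))
for u,v in [(79,360),(146,368),(108,588),(27,553)]: print("corner s",onplane(s,u/2.6+190,v/2.6+120,.036).round(4))
E
```

```text
[(array([258.2, 168.3]), array([255, 164,   7,  10,  50], dtype=int32)), (array([279.3, 175.6]), array([276, 172,   8,   9,  51], dtype=int32)), (array([301. , 182.2]), array([298, 179,   7,   7,  41], dtype=int32)), (array([322.2, 189.8]), array([319, 187,   7,   7,  40], dtype=int32))]
[(array([296.2, 186.7]), array([291, 182,   9,   8,  41], dtype=int32))]
knob [ 0.5983 -0.0509  0.126 ] 0.0016 [ 0.5975 -0.0511  0.126 ] [ 0.5991 -0.0509  0.126 ]
knob [ 0.577  -0.1186  0.1263] 0.0007 [ 0.5767 -0.1188  0.126 ] [ 0.5775 -0.1191  0.126 ]
knob [ 0.5561 -0.1873  0.1239] 0.0002 [ 0.5558 -0.187   0.126 ] [ 0.5553 -0.184   0.126 ]
knob [ 0.5356 -0.2556  0.1248] 0.0009 [ 0.536  -0.2553  0.126 ] [ 0.5347 -0.2537  0.126 ]
[0.07115167 0.07001199 0.07186264]
hole t [0.523  0.2488 0.036 ]
hole t [0.5341 0.2031 0.036 ]
hole t [0.5443 0.1573 0.036 ]
cork t [0.5135 0.2961 0.053 ]
hole s [0.5226 0.2529 0.036 ]
hole s [0.5327 0.2067 0.036 ]
hole s [0.5424 0.1595 0.036 ]
corner t [0.5379 0.3291 0.036 ]
corner t [0.5773 0.1353 0.036 ]
corner t [0.5192 0.1243 0.036 ]
corner t [0.4794 0.3174 0.036 ]
corner s [0.5758 0.1389 0.036 ]
corner s [0.5176 0.1278 0.036 ]
corner s [0.47   0.3405 0.036 ]
corner s [0.5362 0.3336 0.036 ]
```

```bash
cat >> h.py <<'E'
def plan(o,target,yaw_y,n):
    """tool-frame rows: from obs pose to target xyz, tool y at world angle yaw_y (deg), tool z down"""
    R0=rot(o["eef_rot"]); yy=np.radians(yaw_y); y=np.array([np.cos(yy),np.sin(yy),0]); z=np.array([0,0,-1.]); Rt=np.stack([np.cross(y,z),y,z],1)
    rv=R.from_matrix(R0.T@Rt).as_rotvec(); p0=np.array(o["eef_pos"]); d=(np.array(target)-p0)/n
    for i in range(n):
        Ri=R0@R.from_rotvec(rv*i/n).as_matrix(); print(i,(Ri.T@d).round(4).tolist(),(rv/n).round(4).tolist())
E
python3 - <<'E'
from bench import ctrl
from h import *
o=ctrl.get_obs(); plan(o,[.5354,-.2548,.21],-17,9)
for i in range(4): print(ctrl.get_obs()["wrist_force"].round(2))
E
```

```text
0 [0.0494, -0.0202, 0.0024] [-0.0, -0.0, -0.1105]
1 [0.0513, -0.0147, 0.0024] [-0.0, -0.0, -0.1105]
2 [0.0526, -0.0089, 0.0024] [-0.0, -0.0, -0.1105]
3 [0.0533, -0.0031, 0.0023] [-0.0, -0.0, -0.1105]
4 [0.0533, 0.0028, 0.0023] [-0.0, -0.0, -0.1105]
5 [0.0526, 0.0087, 0.0023] [-0.0, -0.0, -0.1105]
6 [0.0514, 0.0144, 0.0023] [-0.0, -0.0, -0.1105]
7 [0.0495, 0.02, 0.0023] [-0.0, -0.0, -0.1105]
8 [0.0469, 0.0253, 0.0023] [-0.0, -0.0, -0.1105]
[-0.13  0.25  0.76]
[-0.13  0.25  0.76]
[-0.13  0.25  0.76]
[-0.13  0.25  0.76]
```

Request:
apply_moves:
  plan:
    - {"translation": [0.0494, -0.0202, 0.0024], "angular": [0, 0, -0.1105], "hand": 0.04}
    - {"translation": [0.0513, -0.0147, 0.0024], "angular": [0, 0, -0.1105], "hand": 0.04}
    - {"translation": [0.0526, -0.0089, 0.0024], "angular": [0, 0, -0.1105], "hand": 0.04}
    - {"translation": [0.0533, -0.0031, 0.0023], "angular": [0, 0, -0.1105], "hand": 0.04}
    - {"translation": [0.0533, 0.0028, 0.0023], "angular": [0, 0, -0.1105], "hand": 0.04}
    - {"translation": [0.0526, 0.0087, 0.0023], "angular": [0, 0, -0.1105], "hand": 0.04}
    - {"translation": [0.0514, 0.0144, 0.0023], "angular": [0, 0, -0.1105], "hand": 0.04}
    - {"translation": [0.0495, 0.02, 0.0023], "angular": [0, 0, -0.1105], "hand": 0.04}
    - {"translation": [0.0469, 0.0253, 0.0023], "angular": [0, 0, -0.1105], "hand": 0.04}
    - {"translation": [0, 0, 0], "angular": [0, 0, 0], "hand": 0.04}

```text
time_s: 1.6
eef_pos: [0.5376, -0.252, 0.2099]
eef_rot: [-0.0, 0.802, 0.597, 0.0]
wrist_force: [1.0, -0.4, 0.6]
opening: 0.47
```

```bash
python3 - <<'E'
from bench import ctrl
from h import *
c=ctrl.camera("wrist"); cv2.imwrite("pics/w1.png",c["img"][:,:,::-1])
o=ctrl.get_obs(); print(o["eef_pos"],o["wrist_force"],o["opening"])
for k in [(.5983,-.0510),(.5771,-.1189),(.5556,-.1860),(.5354,-.2548)]: print(proj(c,[*k,.126]).round(1))
plan(o,[.5354,-.2548,.21],-17,1)
E
```

```text
[ 0.53638514 -0.25335689  0.20992873] [-0.2242067  -0.59941633 -0.11347577] 0.4689053033157795
[ 254.  -106.1]
[252.8  18.7]
[251.3 118.7]
[251.9 202.7]
0 [-0.0017, -0.0005, -0.0001] [-0.0006, -0.0001, 0.0032]
```

View pics/w1.png

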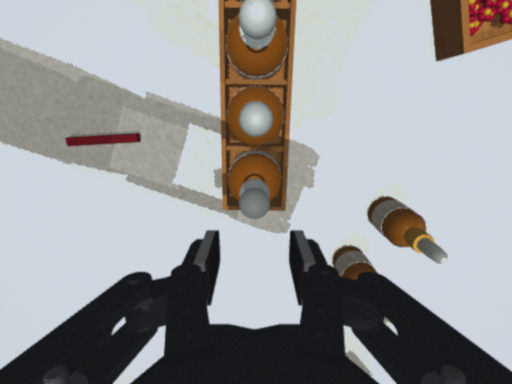

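The wrist view shows stopper d's knob at (254,203), centred between the jaws at columns 216 and 292, with the next knobs at (256,119) and (257,18). These lie within 2–5 px of the predicted positions. I go down around the knob.

Request:
apply_moves:
  plan:
    - {"translation": [-0.001, 0, 0.025], "angular": [0, 0, 0], "hand": 0.04}
    - {"translation": [0, 0, 0.04], "angular": [0, 0, 0], "hand": 0.04}
    - {"translation": [0, 0, 0.037], "angular": [0, 0, 0], "hand": 0.04}
    - {"translation": [0, 0, 0], "angular": [0, 0, 0], "hand": 0.04}
    - {"translation": [0, 0, 0], "angular": [0, 0, 0], "hand": 0.04}

```text
time_s: 2.28
eef_pos: [0.5355, -0.257, 0.1098]
eef_rot: [0.001, 0.804, 0.594, 0.0]
wrist_force: [0.6, 0.3, 0.9]
opening: 0.469
```

```bash
python3 - <<'E'
from bench import ctrl
from h import *
c=ctrl.camera("wrist"); cv2.imwrite("pics/w2.png",c["img"][:,:,::-1])
c=ctrl.camera("wrist")
o=ctrl.get_obs(); print(o["eef_pos"],o["wrist_force"],o["torque"],o["opening"],o["time_s"])
E
```

```text
[ 0.53622279 -0.25709082  0.11058402] [0.45711326 0.01520122 0.0313349 ] [ 0.05938631 -0.00693066  0.06149893] 0.4708172186214433 2.375
```

View pics/w2.png

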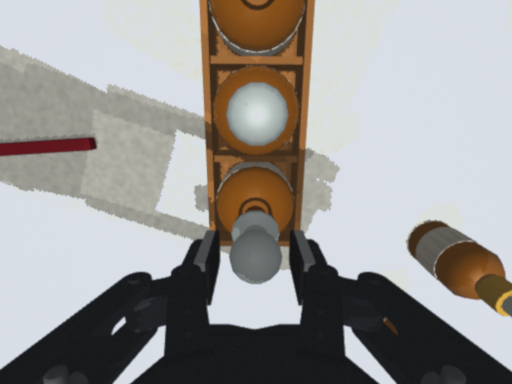

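The knob at (255,255) is centred between the pads at columns 216 and 294. I start rocking towards +y.

Request:
apply_moves:
  plan:
    - {"translation": [0, 0.003, 0], "angular": [0, 0, 0], "hand": 0.04}
    - {"translation": [0, 0.003, 0], "angular": [0, 0, 0], "hand": 0.04}
    - {"translation": [0, 0, 0], "angular": [0, 0, 0], "hand": 0.04}

```text
time_s: 2.75
eef_pos: [0.5414, -0.2577, 0.1086]
eef_rot: [0.0, 0.804, 0.595, 0.0]
wrist_force: [0.7, -0.4, -0.0]
opening: 0.464
```

Request:
apply_moves:
  plan:
    - {"translation": [0, 0.001, 0], "angular": [0, 0, 0], "hand": 0.04}
    - {"translation": [0, 0, 0], "angular": [0, 0, 0], "hand": 0.04}

```text
time_s: 3.0
eef_pos: [0.5419, -0.2578, 0.1082]
eef_rot: [-0.0, 0.804, 0.595, -0.0]
wrist_force: [0.6, -1.3, -0.9]
opening: 0.47
```

Request:
apply_moves:
  plan:
    - {"translation": [0, 0.001, 0], "angular": [0, 0, 0], "hand": 0.04}
    - {"translation": [0, 0, 0], "angular": [0, 0, 0], "hand": 0.04}

```text
time_s: 3.25
eef_pos: [0.5428, -0.2581, 0.1083]
eef_rot: [-0.0, 0.804, 0.595, -0.0]
wrist_force: [-0.6, -0.0, 0.6]
opening: 0.471
```

Request:
apply_moves:
  plan:
    - {"translation": [0, 0.001, 0], "angular": [0, 0, 0], "hand": 0.04}
    - {"translation": [0, 0, 0], "angular": [0, 0, 0], "hand": 0.04}

```text
time_s: 3.5
eef_pos: [0.5439, -0.2585, 0.1083]
eef_rot: [0.0, 0.804, 0.595, 0.0]
wrist_force: [-0.6, 0.1, 0.1]
opening: 0.469
```

```bash
python3 - <<'E'
from bench import ctrl
from h import *
c=ctrl.camera("wrist"); cv2.imwrite("pics/w3.png",c["img"][150:350,150:360,::-1])
o=ctrl.get_obs(); print(o["eef_pos"],o["wrist_force"],o["torque"],o["opening"],o["time_s"])
E
```

```text
[ 0.54383753 -0.25844742  0.1082714 ] [-0.75320094  0.41324147  0.3231611 ] [0.01142205 0.06403779 0.01913102] 0.4640423019869157 3.55
```

View pics/w3.png

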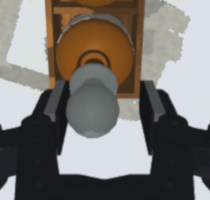

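In the crop the left pad (column 65) touches the knob at (93,106) and the force is about 0.7 N. I continue in 1 mm steps.

Request:
apply_moves:
  plan:
    - {"translation": [0, 0.001, 0], "angular": [0, 0, 0], "hand": 0.04}
    - {"translation": [0, 0, 0], "angular": [0, 0, 0], "hand": 0.04}

```text
time_s: 3.8
eef_pos: [0.5449, -0.2587, 0.1083]
eef_rot: [0.0, 0.804, 0.595, 0.0]
wrist_force: [0.1, -1.1, 0.0]
opening: 0.468
```

Request:
apply_moves:
  plan:
    - {"translation": [0, 0.001, 0], "angular": [0, 0, 0], "hand": 0.04}
    - {"translation": [0, 0, 0], "angular": [0, 0, 0], "hand": 0.04}

```text
time_s: 4.05
eef_pos: [0.5458, -0.259, 0.1083]
eef_rot: [0.0, 0.804, 0.595, 0.0]
wrist_force: [-0.1, 0.3, -0.0]
opening: 0.473
```

```bash
python3 - <<'E'
from bench import ctrl
from h import *
c=ctrl.camera("wrist"); cv2.imwrite("pics/w4.png",cv2.resize(c["img"][200:300,190:320,::-1],None,fx=4,fy=4))
o=ctrl.get_obs(); print(o["eef_pos"],o["wrist_force"],o["torque"],o["opening"],o["time_s"])
E
```

```text
[ 0.54580393 -0.25901666  0.10825862] [0.48635274 0.38940163 0.18760253] [ 0.03074548 -0.00206337 -0.02001382] 0.470773132296716 4.1
```

View pics/w4.png

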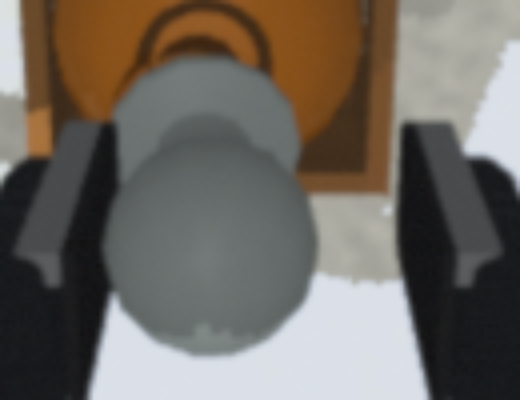

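The knob (211,240) now touches the left pad, and the flange shows a slight tilt. There is no stop yet, so I continue.

Request:
apply_moves:
  plan:
    - {"translation": [0, 0.001, 0], "angular": [0, 0, 0], "hand": 0.04}
    - {"translation": [0, 0, 0], "angular": [0, 0, 0], "hand": 0.04}

```text
time_s: 4.35
eef_pos: [0.5468, -0.2593, 0.1083]
eef_rot: [0.0, 0.804, 0.595, 0.0]
wrist_force: [-0.8, 0.4, -0.2]
opening: 0.467
```

Request:
apply_moves:
  plan:
    - {"translation": [0, 0.001, 0], "angular": [0, 0, 0], "hand": 0.04}
    - {"translation": [0, 0, 0], "angular": [0, 0, 0], "hand": 0.04}

```text
time_s: 4.6
eef_pos: [0.5477, -0.2596, 0.1083]
eef_rot: [0.0, 0.804, 0.595, 0.0]
wrist_force: [-0.8, -0.5, 0.8]
opening: 0.467
```

```bash
python3 - <<'E'
from bench import ctrl
from h import *
c=ctrl.camera("wrist"); cv2.imwrite("pics/w5.png",cv2.resize(c["img"][200:300,190:320,::-1],None,fx=4,fy=4))
o=ctrl.get_obs(); print(o["eef_pos"],o["wrist_force"],o["torque"],o["opening"],o["time_s"])
E
```

```text
[ 0.54769897 -0.2596132   0.10828635] [ 0.97718972 -0.57818963  0.80128913] [-0.00699819  0.02595273 -0.05375992] 0.4745677053589677 4.65
```

View pics/w5.png

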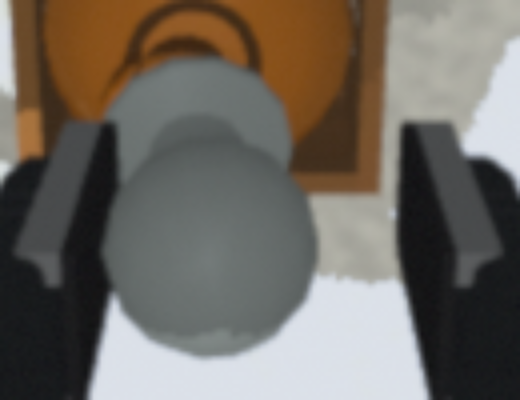

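Request:
apply_moves:
  plan:
    - {"translation": [0, 0.001, 0], "angular": [0, 0, 0], "hand": 0.04}
    - {"translation": [0, 0, 0], "angular": [0, 0, 0], "hand": 0.04}

```text
time_s: 4.9
eef_pos: [0.5486, -0.2599, 0.1083]
eef_rot: [-0.0, 0.804, 0.595, -0.0]
wrist_force: [0.3, -1.0, 0.7]
opening: 0.469
```

Request:
apply_moves:
  plan:
    - {"translation": [0, 0.001, 0], "angular": [0, 0, 0], "hand": 0.04}
    - {"translation": [0, 0, 0], "angular": [0, 0, 0], "hand": 0.04}

```text
time_s: 5.15
eef_pos: [0.5494, -0.2601, 0.1083]
eef_rot: [-0.0, 0.804, 0.595, -0.0]
wrist_force: [-2.2, 0.8, 0.9]
opening: 0.467
```

Request:
apply_moves:
  plan:
    - {"translation": [0, 0.0005, 0], "angular": [0, 0, 0], "hand": 0.04}
    - {"translation": [0, 0, 0], "angular": [0, 0, 0], "hand": 0.04}

```text
time_s: 5.4
eef_pos: [0.5498, -0.2602, 0.1083]
eef_rot: [-0.0, 0.804, 0.595, -0.0]
wrist_force: [-2.9, 1.1, 3.1]
opening: 0.471
```

```bash
python3 - <<'E'
from bench import ctrl
from h import *
c=ctrl.camera("wrist"); cv2.imwrite("pics/w6.png",cv2.resize(c["img"][200:300,190:320,::-1],None,fx=4,fy=4))
o=ctrl.get_obs(); print(o["eef_pos"],o["wrist_force"],o["torque"],o["opening"],o["time_s"])
E
```

```text
[ 0.54976446 -0.26022929  0.10831072] [-4.06670848  1.81627683  3.29340983] [0.17717151 0.68793246 0.02263079] 0.47100357048562497 5.45
```

View pics/w6.png

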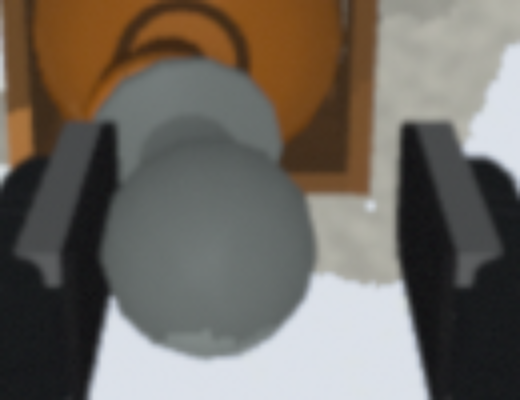

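Stop felt at +14 mm, with 4 N and a torque of 0.7 N m (a cleaner signal). The knob moved about 7 mm, so stopper d looks worn. Now the other side, where a sound neck would stop at about -7.5.

Request:
apply_moves:
  plan:
    - {"translation": [0, -0.0075, 0], "angular": [0, 0, 0], "hand": 0.04}
    - {"translation": [0, -0.008, 0], "angular": [0, 0, 0], "hand": 0.04}
    - {"translation": [0, -0.0035, 0], "angular": [0, 0, 0], "hand": 0.04}
    - {"translation": [0, -0.002, 0], "angular": [0, 0, 0], "hand": 0.04}
    - {"translation": [0, -0.001, 0], "angular": [0, 0, 0], "hand": 0.04}
    - {"translation": [0, -0.001, 0], "angular": [0, 0, 0], "hand": 0.04}
    - {"translation": [0, 0, 0], "angular": [0, 0, 0], "hand": 0.04}

```text
time_s: 6.32
eef_pos: [0.5281, -0.2536, 0.1083]
eef_rot: [0.0, 0.804, 0.595, 0.0]
wrist_force: [0.1, -0.4, 0.3]
opening: 0.469
```

```bash
cat > st.py <<'E'
from bench import ctrl
o=ctrl.get_obs(); print(o["eef_pos"].round(4),o["wrist_force"].round(2),o["torque"].round(3),round(o["opening"],3),o["time_s"])
E
python3 st.py
```

```text
[ 0.5281 -0.2536  0.1083] [ 0.14 -0.37  0.3 ] [-0.005 -0.087  0.027] 0.469 6.325
```

Request:
apply_moves:
  plan:
    - {"translation": [0, -0.001, 0], "angular": [0, 0, 0], "hand": 0.04}
    - {"translation": [0, -0.001, 0], "angular": [0, 0, 0], "hand": 0.04}
    - {"translation": [0, 0, 0], "angular": [0, 0, 0], "hand": 0.04}

```text
time_s: 6.7
eef_pos: [0.526, -0.2529, 0.1082]
eef_rot: [-0.0, 0.804, 0.595, -0.0]
wrist_force: [0.5, -0.4, -0.1]
opening: 0.471
```

```bash
python3 st.py
```

```text
[ 0.526  -0.2529  0.1082] [ 0.55 -0.39 -0.05] [-0.017 -0.061 -0.061] 0.471 6.7
```

No stop at -10 mm, so the span is already over 24.8 mm against 17 mm for a sound neck. Stopper d is worn. Re-centre, then slide along the row to c with the knobs passing between the pads.

Request:
apply_moves:
  plan:
    - {"translation": [0, 0.006, 0], "angular": [0, 0, 0], "hand": 0.04}
    - {"translation": [0, 0.0055, 0], "angular": [0, 0, 0], "hand": 0.04}
    - {"translation": [0.02, 0, 0], "angular": [0, 0, 0], "hand": 0.04}
    - {"translation": [0.03, 0, 0], "angular": [0, 0, 0], "hand": 0.04}
    - {"translation": [0.021, 0, 0], "angular": [0, 0, 0], "hand": 0.04}
    - {"translation": [0, 0, 0], "angular": [0, 0, 0], "hand": 0.04}
    - {"translation": [0, 0, 0], "angular": [0, 0, 0], "hand": 0.04}

```text
time_s: 7.58
eef_pos: [0.5579, -0.1885, 0.1084]
eef_rot: [0.0, 0.804, 0.595, -0.0]
wrist_force: [-0.3, 0.4, -0.8]
opening: 0.472
```

```bash
python3 st.py; python3 - <<'E'
from bench import ctrl
from h import *
c=ctrl.camera("wrist"); cv2.imwrite("pics/w7.png",cv2.resize(c["img"][180:310,160:350,::-1],None,fx=3,fy=3))
E
python3 st.py
```

```text
[ 0.5579 -0.1885  0.1084] [-0.28  0.36 -0.81] [-0.015 -0.    -0.018] 0.472 7.575
[ 0.5579 -0.1889  0.1084] [-0.07  0.37 -0.08] [-0.001 -0.048  0.013] 0.466 7.625
```

View pics/w7.png

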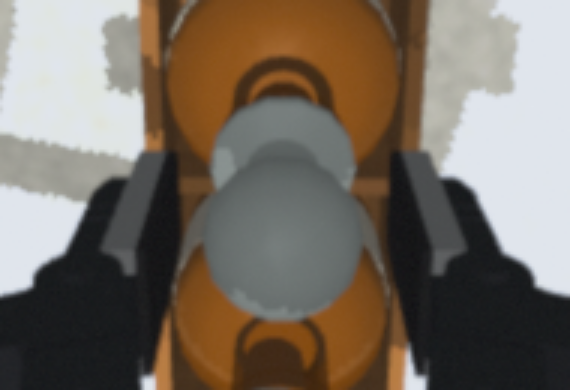

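The knob at (283,238) is centred between the pads, so sound stops should come at about ±8.5 mm and worn ones at ±13.5 mm.

Request:
apply_moves:
  plan:
    - {"translation": [0, 0.005, 0], "angular": [0, 0, 0], "hand": 0.04}
    - {"translation": [0, 0.0015, 0], "angular": [0, 0, 0], "hand": 0.04}
    - {"translation": [0, 0.001, 0], "angular": [0, 0, 0], "hand": 0.04}
    - {"translation": [0, 0.001, 0], "angular": [0, 0, 0], "hand": 0.04}
    - {"translation": [0, 0, 0], "angular": [0, 0, 0], "hand": 0.04}

```text
time_s: 8.25
eef_pos: [0.5658, -0.1909, 0.1083]
eef_rot: [-0.0, 0.804, 0.595, -0.0]
wrist_force: [-1.4, -0.6, 0.9]
opening: 0.466
```

```bash
python3 st.py
```

```text
[ 0.5658 -0.1909  0.1083] [-1.39 -0.6   0.93] [ 0.055  0.285 -0.009] 0.466 8.25
```

Request:
apply_moves:
  plan:
    - {"translation": [0, 0.001, 0], "angular": [0, 0, 0], "hand": 0.04}
    - {"translation": [0, 0, 0], "angular": [0, 0, 0], "hand": 0.04}

```text
time_s: 8.5
eef_pos: [0.5663, -0.191, 0.1083]
eef_rot: [-0.001, 0.804, 0.595, -0.001]
wrist_force: [-5.1, 1.4, 4.3]
opening: 0.467
```

```bash
python3 st.py
```

```text
[ 0.5663 -0.191   0.1083] [-5.13  1.37  4.27] [ 0.192  0.873 -0.022] 0.467 8.5
```

Stopper c meets its stop at about +8.5 mm. Now the other side.

Request:
apply_moves:
  plan:
    - {"translation": [0, -0.007, 0], "angular": [0, 0, 0], "hand": 0.04}
    - {"translation": [0, -0.007, 0], "angular": [0, 0, 0], "hand": 0.04}
    - {"translation": [0, -0.002, 0], "angular": [0, 0, 0], "hand": 0.04}
    - {"translation": [0, -0.001, 0], "angular": [0, 0, 0], "hand": 0.04}
    - {"translation": [0, -0.001, 0], "angular": [0, 0, 0], "hand": 0.04}
    - {"translation": [0, 0, 0], "angular": [0, 0, 0], "hand": 0.04}

```text
time_s: 9.25
eef_pos: [0.55, -0.1861, 0.1085]
eef_rot: [0.0, 0.804, 0.595, 0.0]
wrist_force: [0.6, 0.0, 1.7]
opening: 0.471
```

```bash
python3 st.py
```

```text
[ 0.55   -0.1861  0.1085] [0.64 0.03 1.73] [-0.038 -0.111  0.017] 0.471 9.25
```

Request:
apply_moves:
  plan:
    - {"translation": [0, -0.0008, 0], "angular": [0, 0, 0], "hand": 0.04}
    - {"translation": [0, 0, 0], "angular": [0, 0, 0], "hand": 0.04}

```text
time_s: 9.5
eef_pos: [0.5495, -0.186, 0.1086]
eef_rot: [0.001, 0.804, 0.595, 0.0]
wrist_force: [2.2, -1.3, 2.1]
opening: 0.469
```

```bash
python3 st.py
```

```text
[ 0.5495 -0.186   0.1086] [ 2.2  -1.3   2.05] [-0.089 -0.411 -0.001] 0.469 9.5
```

The span is 17 mm, so c is firm. On to b.

Request:
apply_moves:
  plan:
    - {"translation": [0, 0.005, 0], "angular": [0, 0, 0], "hand": 0.04}
    - {"translation": [0, 0.0042, 0], "angular": [0, 0, 0], "hand": 0.04}
    - {"translation": [0.02, 0, 0], "angular": [0, 0, 0], "hand": 0.04}
    - {"translation": [0.03, 0, 0], "angular": [0, 0, 0], "hand": 0.04}
    - {"translation": [0.021, 0, 0], "angular": [0, 0, 0], "hand": 0.04}
    - {"translation": [0, 0, 0], "angular": [0, 0, 0], "hand": 0.04}
    - {"translation": [0, 0.004, 0], "angular": [0, 0, 0], "hand": 0.04}
    - {"translation": [0, 0.0025, 0], "angular": [0, 0, 0], "hand": 0.04}
    - {"translation": [0, 0.001, 0], "angular": [0, 0, 0], "hand": 0.04}
    - {"translation": [0, 0, 0], "angular": [0, 0, 0], "hand": 0.04}

```text
time_s: 10.75
eef_pos: [0.5856, -0.1232, 0.1082]
eef_rot: [-0.0, 0.804, 0.595, -0.0]
wrist_force: [-0.6, -0.4, -0.2]
opening: 0.465
```

```bash
python3 st.py
```

```text
[ 0.5856 -0.1232  0.1082] [-0.61 -0.36 -0.19] [0.017 0.039 0.031] 0.465 10.75
```

Request:
apply_moves:
  plan:
    - {"translation": [0, 0.001, 0], "angular": [0, 0, 0], "hand": 0.04}
    - {"translation": [0, 0, 0], "angular": [0, 0, 0], "hand": 0.04}

```text
time_s: 11.0
eef_pos: [0.5866, -0.1231, 0.1083]
eef_rot: [-0.0, 0.804, 0.595, -0.0]
wrist_force: [-0.9, 0.2, 1.2]
opening: 0.47
```

```bash
python3 st.py
```

```text
[ 0.5866 -0.1231  0.1083] [-0.93  0.19  1.18] [-0.032  0.118 -0.011] 0.47 11.0
```

Request:
apply_moves:
  plan:
    - {"translation": [0, 0.001, 0], "angular": [0, 0, 0], "hand": 0.04}
    - {"translation": [0, 0, 0], "angular": [0, 0, 0], "hand": 0.04}

```text
time_s: 11.25
eef_pos: [0.5877, -0.1233, 0.1083]
eef_rot: [0.0, 0.804, 0.595, 0.0]
wrist_force: [-0.5, -0.3, 0.6]
opening: 0.468
```

```bash
python3 st.py
```

```text
[ 0.5877 -0.1233  0.1083] [-0.49 -0.27  0.57] [ 0.062  0.098 -0.016] 0.468 11.25
```

Request:
apply_moves:
  plan:
    - {"translation": [0, 0.001, 0], "angular": [0, 0, 0], "hand": 0.04}
    - {"translation": [0, 0, 0], "angular": [0, 0, 0], "hand": 0.04}

```text
time_s: 11.5
eef_pos: [0.5887, -0.1236, 0.1083]
eef_rot: [0.0, 0.804, 0.595, 0.0]
wrist_force: [-1.2, -0.0, 0.9]
opening: 0.47
```

```bash
python3 st.py
```

```text
[ 0.5887 -0.1236  0.1083] [-1.21 -0.02  0.86] [-0.097  0.033  0.058] 0.47 11.5
```

Request:
apply_moves:
  plan:
    - {"translation": [0, 0.001, 0], "angular": [0, 0, 0], "hand": 0.04}
    - {"translation": [0, 0, 0], "angular": [0, 0, 0], "hand": 0.04}

```text
time_s: 11.75
eef_pos: [0.5896, -0.1239, 0.1083]
eef_rot: [0.0, 0.804, 0.595, 0.0]
wrist_force: [0.1, -0.5, 1.2]
opening: 0.473
```

```bash
python3 st.py;  python3 - <<'E'
from bench import ctrl
from h import *
c=ctrl.camera("wrist"); cv2.imwrite("pics/w8.png",cv2.resize(c["img"][180:310,160:350,::-1],None,fx=3,fy=3))
E
```

```text
[ 0.5896 -0.1239  0.1083] [ 0.12 -0.47  1.18] [0.023 0.024 0.025] 0.473 11.75
```

View pics/w8.png

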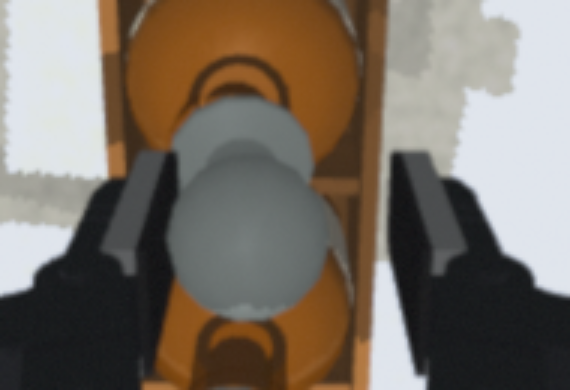

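The knob (248,235) is against the left pad and tilted, with no stop at +11.5 mm. One more push.

Request:
apply_moves:
  plan:
    - {"translation": [0, 0.001, 0], "angular": [0, 0, 0], "hand": 0.04}
    - {"translation": [0, 0.0005, 0], "angular": [0, 0, 0], "hand": 0.04}
    - {"translation": [0, 0, 0], "angular": [0, 0, 0], "hand": 0.04}

```text
time_s: 12.18
eef_pos: [0.591, -0.1244, 0.1083]
eef_rot: [0.0, 0.804, 0.595, 0.0]
wrist_force: [-0.1, 0.1, -0.4]
opening: 0.47
```

```bash
python3 st.py
```

```text
[ 0.591  -0.1244  0.1083] [-0.08  0.14 -0.44] [0.065 0.047 0.034] 0.47 12.175
```

Request:
apply_moves:
  plan:
    - {"translation": [0, 0.0007, 0], "angular": [0, 0, 0], "hand": 0.04}
    - {"translation": [0, 0, 0], "angular": [0, 0, 0], "hand": 0.04}

```text
time_s: 12.42
eef_pos: [0.5916, -0.1245, 0.1083]
eef_rot: [-0.0, 0.804, 0.595, -0.0]
wrist_force: [-0.8, 1.1, 1.6]
opening: 0.468
```

```bash
python3 st.py
```

```text
[ 0.5916 -0.1245  0.1083] [-0.78  1.13  1.62] [ 0.027  0.09  -0.007] 0.468 12.425
```

Almost 14 mm of free travel. Now the other side of b, to -10 mm.

Request:
apply_moves:
  plan:
    - {"translation": [0, -0.007, 0], "angular": [0, 0, 0], "hand": 0.04}
    - {"translation": [0, -0.0067, 0], "angular": [0, 0, 0], "hand": 0.04}
    - {"translation": [0, -0.0055, 0], "angular": [0, 0, 0], "hand": 0.04}
    - {"translation": [0, -0.0015, 0], "angular": [0, 0, 0], "hand": 0.04}
    - {"translation": [0, -0.001, 0], "angular": [0, 0, 0], "hand": 0.04}
    - {"translation": [0, -0.001, 0], "angular": [0, 0, 0], "hand": 0.04}
    - {"translation": [0, 0, 0], "angular": [0, 0, 0], "hand": 0.04}

```text
time_s: 13.3
eef_pos: [0.5698, -0.1179, 0.1082]
eef_rot: [-0.0, 0.804, 0.595, -0.0]
wrist_force: [0.6, -0.6, 0.3]
opening: 0.47
```

```bash
python3 st.py
```

```text
[ 0.5698 -0.1179  0.1082] [ 0.6  -0.59  0.26] [ 0.003 -0.028 -0.011] 0.47 13.3
```

Request:
apply_moves:
  plan:
    - {"translation": [0, -0.001, 0], "angular": [0, 0, 0], "hand": 0.04}
    - {"translation": [0, -0.001, 0], "angular": [0, 0, 0], "hand": 0.04}
    - {"translation": [0, 0, 0], "angular": [0, 0, 0], "hand": 0.04}

```text
time_s: 13.68
eef_pos: [0.5679, -0.1173, 0.1082]
eef_rot: [-0.0, 0.804, 0.595, -0.0]
wrist_force: [0.4, -0.4, 0.3]
opening: 0.464
```

```bash
python3 st.py
```

```text
[ 0.5679 -0.1173  0.1082] [ 0.39 -0.36  0.26] [-0.026 -0.015 -0.03 ] 0.464 13.675
```

b's span is over 24.8 mm, so it is worn. On to a.

Request:
apply_moves:
  plan:
    - {"translation": [0, 0.006, 0], "angular": [0, 0, 0], "hand": 0.04}
    - {"translation": [0, 0.005, 0], "angular": [0, 0, 0], "hand": 0.04}
    - {"translation": [0.02, 0, 0], "angular": [0, 0, 0], "hand": 0.04}
    - {"translation": [0.03, 0, 0], "angular": [0, 0, 0], "hand": 0.04}
    - {"translation": [0.021, 0, 0], "angular": [0, 0, 0], "hand": 0.04}
    - {"translation": [0, 0, 0], "angular": [0, 0, 0], "hand": 0.04}
    - {"translation": [0, 0.004, 0], "angular": [0, 0, 0], "hand": 0.04}
    - {"translation": [0, 0.0025, 0], "angular": [0, 0, 0], "hand": 0.04}
    - {"translation": [0, 0.001, 0], "angular": [0, 0, 0], "hand": 0.04}
    - {"translation": [0, 0, 0], "angular": [0, 0, 0], "hand": 0.04}

```text
time_s: 14.92
eef_pos: [0.6063, -0.0553, 0.1082]
eef_rot: [-0.0, 0.804, 0.595, -0.0]
wrist_force: [0.2, -0.4, -0.3]
opening: 0.465
```

```bash
python3 st.py
```

```text
[ 0.6063 -0.0553  0.1082] [ 0.2  -0.37 -0.32] [-0.03   0.055  0.021] 0.465 14.925
```

Request:
apply_moves:
  plan:
    - {"translation": [0, 0.001, 0], "angular": [0, 0, 0], "hand": 0.04}
    - {"translation": [0, 0, 0], "angular": [0, 0, 0], "hand": 0.04}

```text
time_s: 15.18
eef_pos: [0.6074, -0.0552, 0.1083]
eef_rot: [-0.0, 0.804, 0.595, -0.0]
wrist_force: [-1.0, 0.9, 0.6]
opening: 0.469
```

```bash
python3 st.py
```

```text
[ 0.6074 -0.0552  0.1083] [-0.98  0.91  0.59] [0.053 0.035 0.013] 0.469 15.175
```

Request:
apply_moves:
  plan:
    - {"translation": [0, 0.001, 0], "angular": [0, 0, 0], "hand": 0.04}
    - {"translation": [0, 0, 0], "angular": [0, 0, 0], "hand": 0.04}

```text
time_s: 15.42
eef_pos: [0.6083, -0.0554, 0.1083]
eef_rot: [-0.0, 0.804, 0.595, -0.0]
wrist_force: [-1.3, 0.2, 0.3]
opening: 0.471
```

```bash
python3 st.py
```

```text
[ 0.6083 -0.0554  0.1083] [-1.34  0.17  0.26] [ 0.018  0.185 -0.063] 0.471 15.425
```

Request:
apply_moves:
  plan:
    - {"translation": [0, 0.001, 0], "angular": [0, 0, 0], "hand": 0.04}
    - {"translation": [0, 0, 0], "angular": [0, 0, 0], "hand": 0.04}

```text
time_s: 15.68
eef_pos: [0.6089, -0.0555, 0.1083]
eef_rot: [-0.0, 0.804, 0.595, -0.0]
wrist_force: [-3.7, 0.7, 3.2]
opening: 0.47
```

```bash
python3 st.py;  python3 - <<'E'
from bench import ctrl
from h import *
c=ctrl.camera("wrist"); cv2.imwrite("pics/w9.png",cv2.resize(c["img"][180:310,160:350,::-1],None,fx=3,fy=3))
E
```

```text
[ 0.6089 -0.0555  0.1083] [-3.74  0.74  3.22] [0.15  0.691 0.017] 0.47 15.675
```

View pics/w9.png

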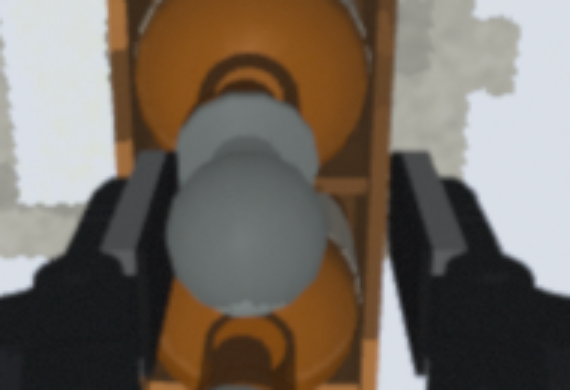

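a stops at about +10 mm (3.7 N). Now its other side, where a sound neck would stop at about -7.

Request:
apply_moves:
  plan:
    - {"translation": [0, -0.007, 0], "angular": [0, 0, 0], "hand": 0.04}
    - {"translation": [0, -0.007, 0], "angular": [0, 0, 0], "hand": 0.04}
    - {"translation": [0, -0.002, 0], "angular": [0, 0, 0], "hand": 0.04}
    - {"translation": [0, -0.001, 0], "angular": [0, 0, 0], "hand": 0.04}
    - {"translation": [0, 0, 0], "angular": [0, 0, 0], "hand": 0.04}

```text
time_s: 16.35
eef_pos: [0.5934, -0.0508, 0.1085]
eef_rot: [0.0, 0.804, 0.595, 0.0]
wrist_force: [-0.2, -1.2, 0.8]
opening: 0.47
```

```bash
python3 st.py
```

```text
[ 0.5934 -0.0508  0.1085] [-0.21 -1.21  0.83] [-0.004 -0.161  0.002] 0.47 16.35
```

Request:
apply_moves:
  plan:
    - {"translation": [0, -0.001, 0], "angular": [0, 0, 0], "hand": 0.04}
    - {"translation": [0, 0, 0], "angular": [0, 0, 0], "hand": 0.04}

```text
time_s: 16.6
eef_pos: [0.5926, -0.0506, 0.1086]
eef_rot: [0.0, 0.804, 0.595, 0.0]
wrist_force: [1.8, -1.5, 1.8]
opening: 0.468
```

```bash
python3 st.py
```

```text
[ 0.5926 -0.0506  0.1086] [ 1.85 -1.48  1.85] [-0.077 -0.345  0.022] 0.468 16.6
```

a's span is 16.6 mm, so it is firm. Verdict: b and d are worn, a and c are firm. I go back to b, look, then grip.

Request:
apply_moves:
  plan:
    - {"translation": [0, 0.005, 0], "angular": [0, 0, 0], "hand": 0.04}
    - {"translation": [0, 0.003, 0], "angular": [0, 0, 0], "hand": 0.04}
    - {"translation": [-0.02, 0, 0], "angular": [0, 0, 0], "hand": 0.04}
    - {"translation": [-0.03, 0, 0], "angular": [0, 0, 0], "hand": 0.04}
    - {"translation": [-0.021, 0, 0], "angular": [0, 0, 0], "hand": 0.04}
    - {"translation": [0, 0, 0], "angular": [0, 0, 0], "hand": 0.04}
    - {"translation": [0, 0, 0], "angular": [0, 0, 0], "hand": 0.04}

```text
time_s: 17.48
eef_pos: [0.5789, -0.1206, 0.1083]
eef_rot: [-0.0, 0.804, 0.595, 0.0]
wrist_force: [0.1, 0.3, 0.1]
opening: 0.469
```

```bash
python3 - <<'E'
from bench import ctrl
from h import *
c=ctrl.camera("wrist"); cv2.imwrite("pics/w10.png",cv2.resize(c["img"][180:310,160:350,::-1],None,fx=3,fy=3))
E
python3 st.py
```

```text
[ 0.579  -0.1203  0.1083] [ 0.07  0.11 -0.86] [-0.01   0.027 -0.033] 0.469 17.525
```

View pics/w10.png

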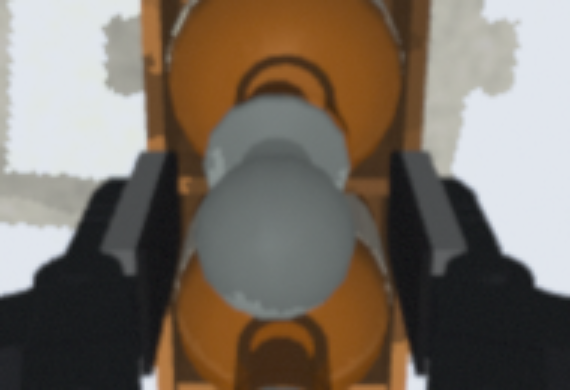

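The knob (276,235) sits 1.4 mm left of the pad centre with the bottle centred, so the loose stopper is slightly shifted. Closing will centre it. Grip now.

Request:
apply_moves:
  plan:
    - {"translation": [0, 0, 0], "angular": [0, 0, 0], "hand": 0.02}
    - {"translation": [0, 0, 0], "angular": [0, 0, 0], "hand": 0.02}
    - {"translation": [0, 0, 0], "angular": [0, 0, 0], "hand": 0.02}
    - {"translation": [0, 0, 0], "angular": [0, 0, 0], "hand": 0.02}

```text
time_s: 18.02
eef_pos: [0.5791, -0.1203, 0.1085]
eef_rot: [-0.0, 0.804, 0.595, 0.0]
wrist_force: [-2.2, 1.6, 4.4]
opening: 0.295
```

```bash
python3 st.py; python3 - <<'E'
from bench import ctrl
from h import *
c=ctrl.camera("wrist"); cv2.imwrite("pics/w11.png",cv2.resize(c["img"][180:310,160:350,::-1],None,fx=3,fy=3))
E
```

```text
[ 0.5791 -0.1203  0.1085] [-2.17  1.62  4.35] [0.343 0.167 0.013] 0.295 18.025
```

View pics/w11.png

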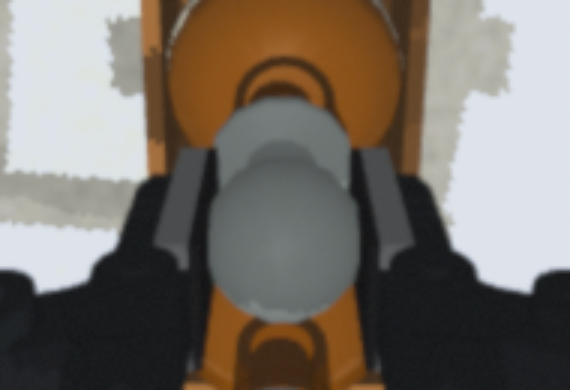

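Gripped at 25 mm, with the knob (283,240) centred. I lift straight up, gently at first.

Request:
apply_moves:
  plan:
    - {"translation": [0, 0, -0.005], "angular": [0, 0, 0], "hand": 0.02}
    - {"translation": [0, 0, -0.01], "angular": [0, 0, 0], "hand": 0.02}
    - {"translation": [0, 0, -0.015], "angular": [0, 0, 0], "hand": 0.02}
    - {"translation": [0, 0, -0.02], "angular": [0, 0, 0], "hand": 0.02}
    - {"translation": [0, 0, -0.025], "angular": [0, 0, 0], "hand": 0.02}
    - {"translation": [0, 0, -0.015], "angular": [0, 0, 0], "hand": 0.02}
    - {"translation": [0, 0, 0], "angular": [0, 0, 0], "hand": 0.02}

```text
time_s: 18.95
eef_pos: [0.5799, -0.1211, 0.2001]
eef_rot: [0.001, 0.804, 0.595, 0.001]
wrist_force: [-1.0, 0.2, -0.3]
opening: 0.294
```

```bash
python3 st.py; python3 - <<'E'
from bench import ctrl
from h import *
c=ctrl.camera("wrist"); cv2.imwrite("pics/w12.png",cv2.resize(c["img"][160:330,130:380,::-1],None,fx=2,fy=2))
c=ctrl.camera("side"); cv2.imwrite("pics/s12.png",cv2.resize(c["img"][50:270,170:340,::-1],None,fx=2.5,fy=2.5))
o=ctrl.get_obs()
plan(o,[.5443,.1580,.195],13,6)
E
```

```text
[ 0.5799 -0.1211  0.2001] [-1.03  0.21 -0.32] [ 0.017  0.026 -0.011] 0.294 18.95
0 [0.0427, -0.019, 0.0005] [-0.0001, -0.0, -0.0872]
1 [0.0442, -0.0152, 0.0005] [-0.0001, -0.0, -0.0872]
2 [0.0454, -0.0113, 0.0005] [-0.0001, -0.0, -0.0872]
3 [0.0462, -0.0073, 0.0005] [-0.0001, -0.0, -0.0872]
4 [0.0467, -0.0033, 0.0005] [-0.0001, -0.0, -0.0872]
5 [0.0468, 0.0008, 0.0005] [-0.0001, -0.0, -0.0872]
```

View pics/w12.png

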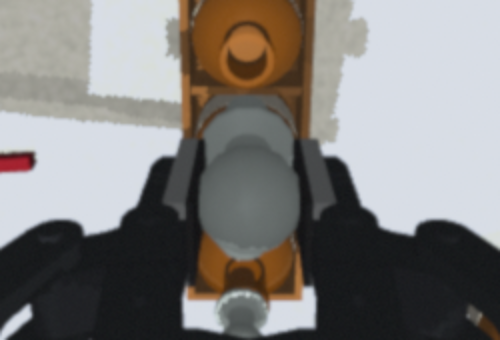

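View pics/s12.png

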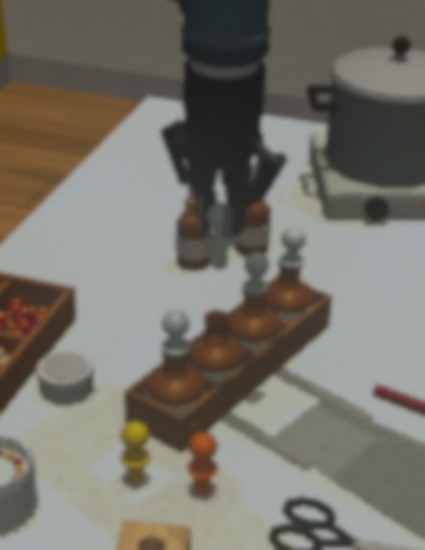

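The side view shows b's bottle open (second from the near end) and the stopper hanging upright in the gripper. I use the open neck seen in the wrist picture to check the wrist camera's bias against the arm.

```bash
python3 - <<'E'
from bench import ctrl
from h import *
c=ctrl.camera("wrist"); cv2.imwrite("pics/w13.png",cv2.resize(c["img"][130:220,200:310,::-1],None,fx=5,fy=5,interpolation=cv2.INTER_CUBIC))
print(proj(c,[.579,-.1203,.096]),proj(c,[.5771,-.1189,.096]), c["eye"],ctrl.get_obs()["eef_pos"])
E
```

```text
[253.86588245 192.58353667] [251.49967741 191.78700717] [ 0.60174827 -0.04764858  0.34049285] [ 0.57837551 -0.12042705  0.19725708]
```

View pics/w13.png

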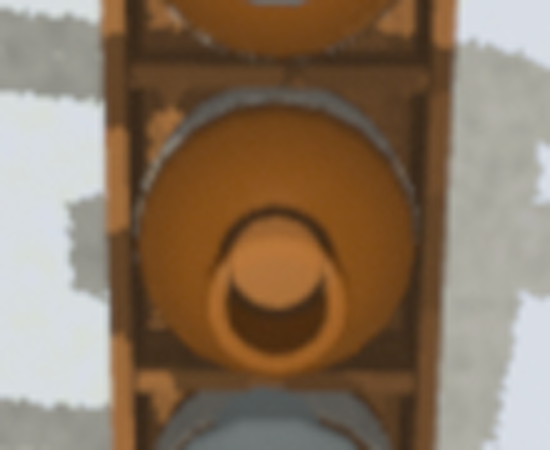

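The open rim is at (255.4,191) against a predicted (253.9,192.6), so the wrist camera and arm agree within 1.5 mm. Now to the board's end hole, turning the jaws square to the row.

Request:
apply_moves:
  plan:
    - {"translation": [0.03, -0.018, 0], "angular": [0, 0, -0.0872], "hand": 0.02}
    - {"translation": [0.044, -0.0152, 0], "angular": [0, 0, -0.0872], "hand": 0.02}
    - {"translation": [0.0454, -0.0113, 0], "angular": [0, 0, -0.0872], "hand": 0.02}
    - {"translation": [0.0462, -0.0073, 0], "angular": [0, 0, -0.0872], "hand": 0.02}
    - {"translation": [0.0467, -0.0033, 0], "angular": [0, 0, -0.0872], "hand": 0.02}
    - {"translation": [0.0468, 0.0008, 0.01], "angular": [0, 0, -0.0872], "hand": 0.02}
    - {"translation": [0.011, 0, 0.01], "angular": [0, 0, 0], "hand": 0.02}
    - {"translation": [0, 0, 0], "angular": [0, 0, 0], "hand": 0.02}
    - {"translation": [0, 0, 0], "angular": [0, 0, 0], "hand": 0.02}

```text
time_s: 20.23
eef_pos: [0.5398, 0.1548, 0.1781]
eef_rot: [0.0, 0.623, 0.782, -0.0]
wrist_force: [0.1, -0.1, -0.2]
opening: 0.289
```

```bash
python3 st.py; python3 - <<'E'
from bench import ctrl
from h import *
c=ctrl.camera("wrist"); cv2.imwrite("pics/w14.png",c["img"][:,:,::-1])
for h in [(.5443,.1573),(.5341,.2031),(.523,.2488)]: print(proj(c,[*h,.036]))
c=ctrl.camera("side"); cv2.imwrite("pics/s14.png",cv2.resize(c["img"][130:350,130:330,::-1],None,fx=2.5,fy=2.5))
E
python3 st.py
```

```text
[0.5398 0.1548 0.1781] [ 0.09 -0.05 -0.22] [-0.044 -0.039 -0.006] 0.289 20.225
[257.80903972 180.11483881]
[258.2717915  136.03026142]
[257.8648014   87.24623131]
[0.5401 0.1547 0.1786] [-0.73  0.63 -0.27] [-0.001 -0.005 -0.03 ] 0.291 20.325
```

View pics/w14.png

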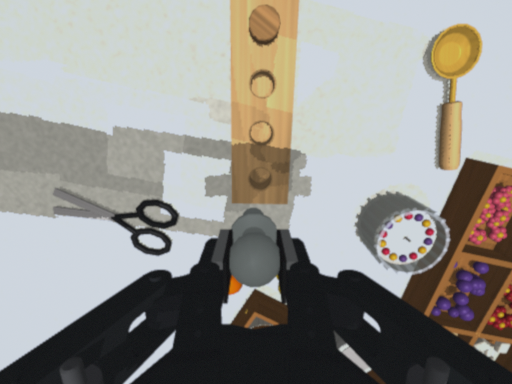

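View pics/s14.png

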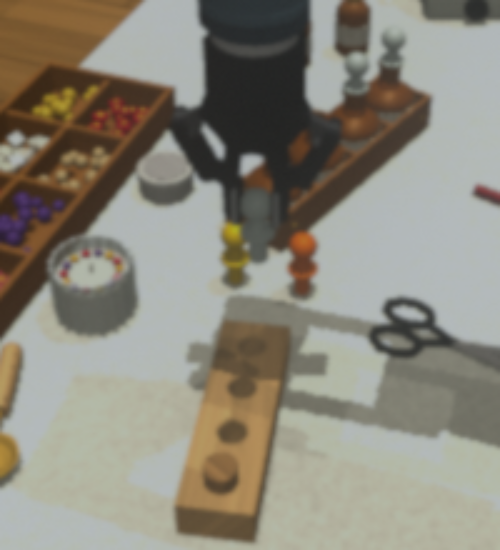

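In the wrist view the holes are at (260,178), (261,132) and (262,84), with the cork at (265,22). The predictions are within 2–4 px. I refine with this picture.

```bash
python3 - <<'E'
from bench import ctrl
from h import *
c=ctrl.camera("wrist"); cv2.imwrite("pics/w15.png",cv2.resize(c["img"][60:210,200:320,::-1],None,fx=4,fy=4,interpolation=cv2.INTER_CUBIC))
P=[onplane(c,u,v,.036) for u,v in [(260,178),(261,132),(262,84)]]
for p in P: print(p.round(4))
print(np.linalg.norm(np.diff(P,axis=0),axis=1),ctrl.get_obs()["eef_pos"])
E
```

```text
[0.5466 0.1599 0.036 ]
[0.5364 0.2076 0.036 ]
[0.5268 0.2526 0.036 ]
[0.0487263  0.04600605] [0.54016343 0.15478506 0.17868266]
```

View pics/w15.png

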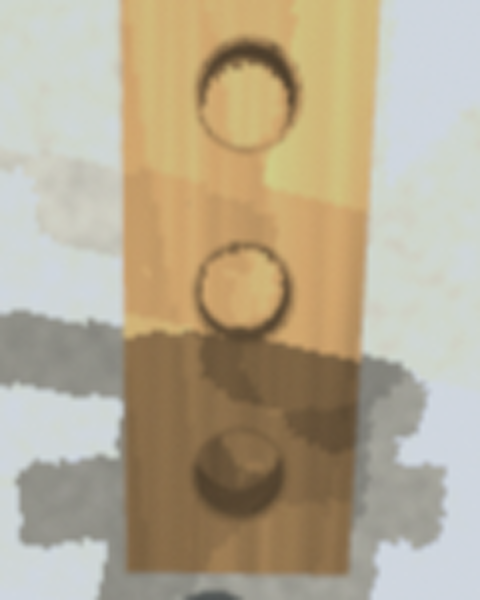

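Request:
apply_moves:
  plan:
    - {"translation": [0.0014, 0.006, 0.015], "angular": [0, 0, 0], "hand": 0.02}
    - {"translation": [0, 0, 0.035], "angular": [0, 0, 0], "hand": 0.02}
    - {"translation": [0, 0, 0.03], "angular": [0, 0, 0], "hand": 0.02}
    - {"translation": [0, 0, 0.008], "angular": [0, 0, 0], "hand": 0.02}
    - {"translation": [0, 0, 0], "angular": [0, 0, 0], "hand": 0.02}
    - {"translation": [0, 0, 0], "angular": [0, 0, 0], "hand": 0.02}

```text
time_s: 21.12
eef_pos: [0.5462, 0.1587, 0.0916]
eef_rot: [0.001, 0.623, 0.783, 0.001]
wrist_force: [0.2, -0.7, -0.9]
opening: 0.292
```

```bash
python3 - <<'E'
from bench import ctrl
from h import *
c=ctrl.camera("wrist"); cv2.imwrite("pics/w16.png",cv2.resize(c["img"][130:300,170:340,::-1],None,fx=3,fy=3))
c=ctrl.camera("side"); cv2.imwrite("pics/s16.png",cv2.resize(c["img"][180:350,170:300,::-1],None,fx=4,fy=3.5))
c=ctrl.camera("side"); print(proj(c,[.5455,.1575,.036]))
E
python3 st.py
```

```text
[229.80450011 267.48999197]
[0.546  0.1588 0.0915] [-1.06  0.21 -0.85] [ 0.021  0.033 -0.023] 0.295 21.275
```

View pics/w16.png

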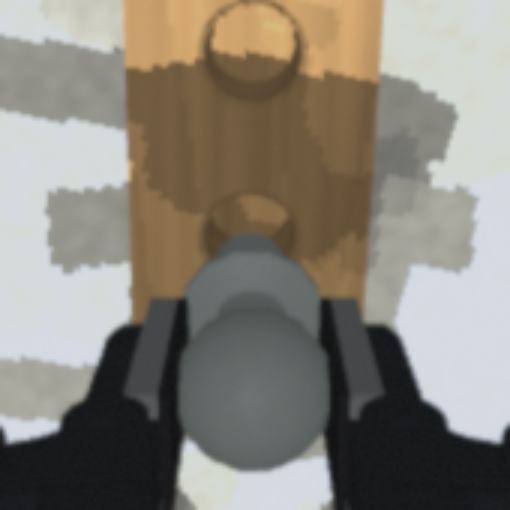

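View pics/s16.png

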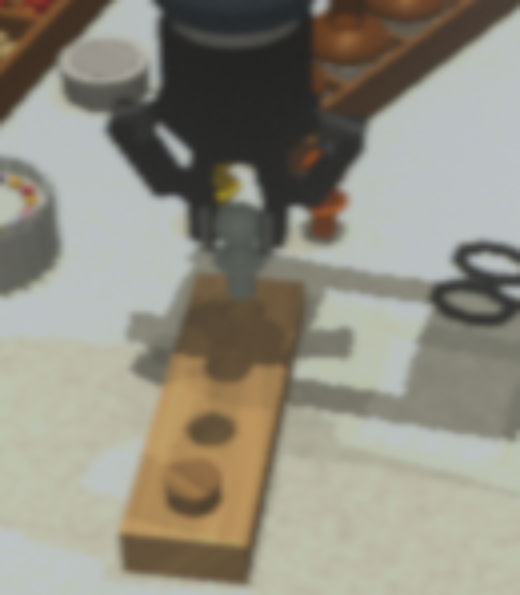

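```bash
python3 - <<'E'
from bench import ctrl
from h import *
c=ctrl.camera("wrist"); p=ctrl.get_obs()["eef_pos"]
print(p,proj(c,[p[0],p[1],.036]),onplane(c,253.3,209.3,.036), proj(c,[p[0],p[1],.0515]))
E
```

```text
[0.54577283 0.15876297 0.09132806] [252.31997536 210.07095604] [0.54637299 0.15955913 0.036     ] [252.21206275 217.74812625]
```

The plug tip is at column 250 over the hole at column 250, and along the row they align within about 1 mm. Lower it in.

Request:
apply_moves:
  plan:
    - {"translation": [0, 0, 0.01], "angular": [0, 0, 0], "hand": 0.02}
    - {"translation": [0, 0, 0.01], "angular": [0, 0, 0], "hand": 0.02}
    - {"translation": [0, 0, 0.01], "angular": [0, 0, 0], "hand": 0.02}
    - {"translation": [0, 0, 0.006], "angular": [0, 0, 0], "hand": 0.02}
    - {"translation": [0, 0, 0.003], "angular": [0, 0, 0], "hand": 0.02}
    - {"translation": [0, 0, 0], "angular": [0, 0, 0], "hand": 0.02}
    - {"translation": [0, 0, 0], "angular": [0, 0, 0], "hand": 0.02}

```text
time_s: 22.2
eef_pos: [0.5454, 0.1587, 0.0516]
eef_rot: [0.0, 0.623, 0.783, 0.0]
wrist_force: [-0.4, -0.0, 0.0]
opening: 0.294
```

```bash
python3 st.py
```

```text
[0.5454 0.1587 0.0516] [-0.36 -0.03  0.04] [ 0.019  0.018 -0.016] 0.294 22.2
```

Request:
apply_moves:
  plan:
    - {"translation": [0, 0, 0.0015], "angular": [0, 0, 0], "hand": 0.02}
    - {"translation": [0, 0, 0.001], "angular": [0, 0, 0], "hand": 0.02}
    - {"translation": [0, 0, 0], "angular": [0, 0, 0], "hand": 0.02}

```text
time_s: 22.58
eef_pos: [0.545, 0.1587, 0.0488]
eef_rot: [-0.0, 0.623, 0.783, -0.0]
wrist_force: [0.1, 0.3, -0.8]
opening: 0.293
```

Request:
apply_moves:
  plan:
    - {"translation": [0, 0, 0.0006], "angular": [0, 0, 0], "hand": 0.02}
    - {"translation": [0, 0, 0], "angular": [0, 0, 0], "hand": 0.02}

```text
time_s: 22.82
eef_pos: [0.5451, 0.1587, 0.0485]
eef_rot: [0.0, 0.623, 0.783, 0.0]
wrist_force: [-1.8, 0.0, 3.9]
opening: 0.296
```

Contact came with 3.9 N at z = 0.0485, exactly the height expected with the flange down on the board. Release and rise.

Request:
apply_moves:
  plan:
    - {"translation": [0, 0, 0], "angular": [0, 0, 0], "hand": 0.03}
    - {"translation": [0, 0, 0], "angular": [0, 0, 0], "hand": 0.044}
    - {"translation": [0, 0, 0], "angular": [0, 0, 0], "hand": 0.044}
    - {"translation": [0, 0, 0], "angular": [0, 0, 0], "hand": 0.044}
    - {"translation": [0, 0, -0.01], "angular": [0, 0, 0], "hand": 0.044}
    - {"translation": [0, 0, -0.025], "angular": [0, 0, 0], "hand": 0.044}
    - {"translation": [0, 0, -0.05], "angular": [0, 0, 0], "hand": 0.044}
    - {"translation": [0, 0, -0.05], "angular": [0, 0, 0], "hand": 0.044}
    - {"translation": [0, 0, 0], "angular": [0, 0, 0], "hand": 0.044}

```text
time_s: 23.95
eef_pos: [0.5485, 0.159, 0.1892]
eef_rot: [0.004, 0.623, 0.783, 0.004]
wrist_force: [0.0, -0.9, 0.1]
opening: 0.513
```

```bash
python3 st.py; python3 - <<'E'
from bench import ctrl
from h import *
c=ctrl.camera("wrist"); cv2.imwrite("pics/w17.png",c["img"][:,:,::-1])
c=ctrl.camera("side"); cv2.imwrite("pics/s17.png",cv2.resize(c["img"][180:350,170:300,::-1],None,fx=4,fy=3.5))
o=ctrl.get_obs(); print(o["eef_pos"])
plan(o,[.5366,-.2572,.18],-17,9)
E
```

```text
[0.5485 0.159  0.1892] [ 0.02 -0.86  0.1 ] [-0.015 -0.019  0.018] 0.513 23.95
[0.54536084 0.15873971 0.18418517]
0 [-0.0448, -0.0113, 0.0005] [0.0002, -0.0, 0.0582]
1 [-0.0454, -0.0087, 0.0005] [0.0002, -0.0, 0.0582]
2 [-0.0458, -0.0061, 0.0005] [0.0002, -0.0, 0.0582]
3 [-0.0461, -0.0034, 0.0005] [0.0002, -0.0, 0.0582]
4 [-0.0462, -0.0007, 0.0005] [0.0002, -0.0, 0.0582]
5 [-0.0462, 0.002, 0.0005] [0.0002, -0.0, 0.0582]
6 [-0.046, 0.0047, 0.0005] [0.0002, -0.0, 0.0582]
7 [-0.0456, 0.0073, 0.0005] [0.0002, -0.0, 0.0582]
8 [-0.0451, 0.01, 0.0005] [0.0002, -0.0, 0.0582]
```

View pics/w17.png

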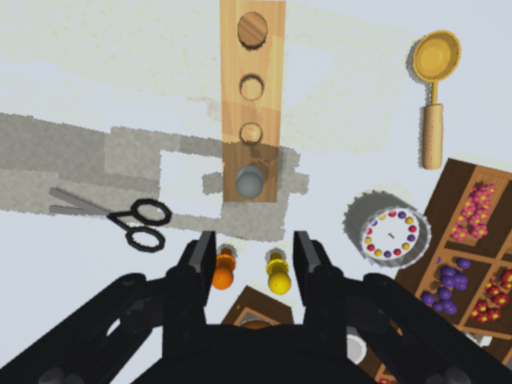

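View pics/s17.png

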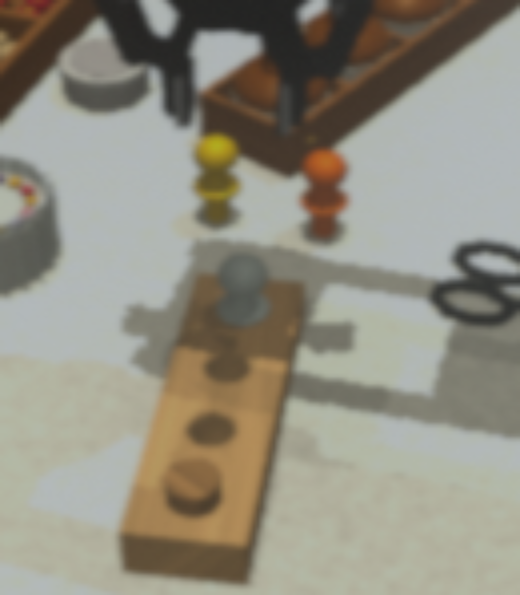

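b stands upright in the end hole, knob at (249,182) in the wrist view, with its flange flat in the side view. Back to d.

Request:
apply_moves:
  plan:
    - {"translation": [-0.0448, -0.0113, 0], "angular": [0, 0, 0.0582], "hand": 0.04}
    - {"translation": [-0.0454, -0.0087, 0], "angular": [0, 0, 0.0582], "hand": 0.04}
    - {"translation": [-0.0458, -0.0061, 0], "angular": [0, 0, 0.0582], "hand": 0.04}
    - {"translation": [-0.0461, -0.0034, 0], "angular": [0, 0, 0.0582], "hand": 0.04}
    - {"translation": [-0.0462, -0.0007, 0], "angular": [0, 0, 0.0582], "hand": 0.04}
    - {"translation": [-0.0462, 0.002, 0], "angular": [0, 0, 0.0582], "hand": 0.04}
    - {"translation": [-0.046, 0.0047, 0], "angular": [0, 0, 0.0582], "hand": 0.04}
    - {"translation": [-0.0456, 0.0073, 0], "angular": [0, 0, 0.0582], "hand": 0.04}
    - {"translation": [-0.0451, 0.0104, 0], "angular": [0, 0, 0.0582], "hand": 0.04}
    - {"translation": [0, 0, 0], "angular": [0, 0, 0], "hand": 0.04}

```text
time_s: 25.3
eef_pos: [0.5353, -0.2599, 0.1812]
eef_rot: [-0.001, 0.805, 0.593, -0.001]
wrist_force: [0.4, 0.7, -0.2]
opening: 0.47
```

Request:
apply_moves:
  plan:
    - {"translation": [0, 0, 0], "angular": [0, 0, 0], "hand": 0.04}
    - {"translation": [0, 0, 0], "angular": [0, 0, 0], "hand": 0.04}

```text
time_s: 25.55
eef_pos: [0.5364, -0.2558, 0.1824]
eef_rot: [-0.001, 0.804, 0.595, -0.0]
wrist_force: [0.6, 0.7, 1.0]
opening: 0.468
```

```bash
python3 st.py; python3 - <<'E'
from bench import ctrl
from h import *
c=ctrl.camera("wrist"); cv2.imwrite("pics/w18.png",c["img"][:,:,::-1])
o=ctrl.get_obs()
plan(o,[.5370,-.2572,.1085],-17,1)
E
```

```text
[ 0.5364 -0.2558  0.1824] [0.65 0.73 0.97] [-0.013  0.022  0.016] 0.468 25.55
0 [-0.0012, 0.0008, 0.0743] [-0.0009, -0.0005, 0.0014]
```

View pics/w18.png

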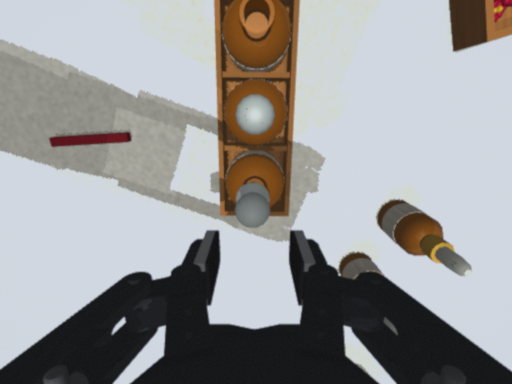

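Knob d at (253,210) is centred between the jaws at columns 217 and 292. Descend.

Request:
apply_moves:
  plan:
    - {"translation": [-0.001, 0, 0.025], "angular": [0, 0, 0], "hand": 0.04}
    - {"translation": [0, 0, 0.03], "angular": [0, 0, 0], "hand": 0.04}
    - {"translation": [0, 0, 0.0185], "angular": [0, 0, 0], "hand": 0.04}
    - {"translation": [0, 0, 0], "angular": [0, 0, 0], "hand": 0.04}
    - {"translation": [0, 0, 0], "angular": [0, 0, 0], "hand": 0.04}
    - {"translation": [0, 0, 0], "angular": [0, 0, 0], "hand": 0.04}

```text
time_s: 26.35
eef_pos: [0.5372, -0.2587, 0.1111]
eef_rot: [0.001, 0.804, 0.595, 0.0]
wrist_force: [-0.3, 0.6, 0.1]
opening: 0.468
```

```bash
python3 st.py; python3 - <<'E'
from bench import ctrl
from h import *
c=ctrl.camera("wrist"); cv2.imwrite("pics/w19.png",cv2.resize(c["img"][180:310,160:350,::-1],None,fx=3,fy=3))
E
```

```text
[ 0.5372 -0.2587  0.1111] [-0.26  0.58  0.14] [-0.004  0.003 -0.017] 0.468 26.35
```

View pics/w19.png

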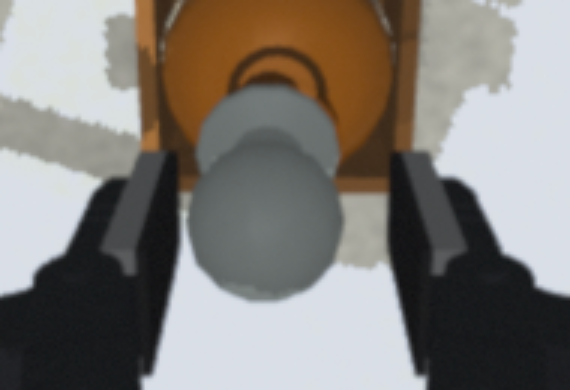

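The knob (266,222) is a little left and ahead of where b's was, so I correct by +2 mm x, -1.5 mm y and 2.5 mm down, then grip.

Request:
apply_moves:
  plan:
    - {"translation": [0.002, -0.0015, 0.0022], "angular": [0, 0, 0], "hand": 0.04}
    - {"translation": [0, 0, 0], "angular": [0, 0, 0], "hand": 0.04}
    - {"translation": [0, 0, 0], "angular": [0, 0, 0], "hand": 0.02}
    - {"translation": [0, 0, 0], "angular": [0, 0, 0], "hand": 0.02}
    - {"translation": [0, 0, 0], "angular": [0, 0, 0], "hand": 0.02}
    - {"translation": [0, 0, 0], "angular": [0, 0, 0], "hand": 0.02}

```text
time_s: 27.15
eef_pos: [0.5356, -0.2559, 0.1077]
eef_rot: [0.0, 0.804, 0.595, 0.0]
wrist_force: [-1.0, 0.5, 3.6]
opening: 0.292
```

```bash
python3 st.py; python3 - <<'E'
from bench import ctrl
from h import *
c=ctrl.camera("wrist"); cv2.imwrite("pics/w20.png",cv2.resize(c["img"][180:310,160:350,::-1],None,fx=3,fy=3))
E
```

```text
[ 0.5356 -0.2559  0.1077] [-1.03  0.55  3.55] [ 0.164  0.196 -0.   ] 0.292 27.15
```

View pics/w20.png

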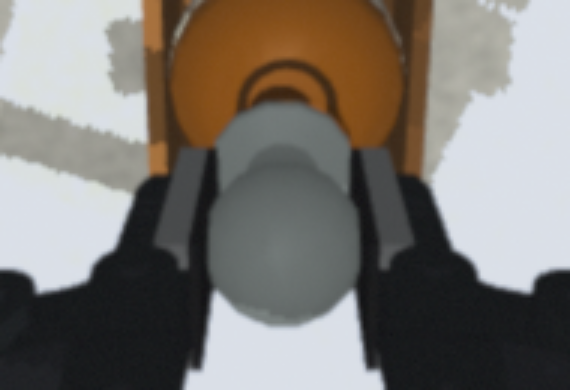

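Gripped as squarely as b. Lift.

Request:
apply_moves:
  plan:
    - {"translation": [0, 0, -0.005], "angular": [0, 0, 0], "hand": 0.02}
    - {"translation": [0, 0, -0.01], "angular": [0, 0, 0], "hand": 0.02}
    - {"translation": [0, 0, -0.015], "angular": [0, 0, 0], "hand": 0.02}
    - {"translation": [0, 0, -0.02], "angular": [0, 0, 0], "hand": 0.02}
    - {"translation": [0, 0, -0.025], "angular": [0, 0, 0], "hand": 0.02}
    - {"translation": [0, 0, -0.015], "angular": [0, 0, 0], "hand": 0.02}
    - {"translation": [0, 0, 0], "angular": [0, 0, 0], "hand": 0.02}
    - {"translation": [0, 0, 0], "angular": [0, 0, 0], "hand": 0.02}

```text
time_s: 28.2
eef_pos: [0.535, -0.2555, 0.1967]
eef_rot: [-0.001, 0.804, 0.595, -0.0]
wrist_force: [0.0, -0.3, -0.2]
opening: 0.297
```

```bash
python3 st.py; python3 - <<'E'
from bench import ctrl
from h import *
o=ctrl.get_obs()
plan(o,[.5235,.2534,.197],13,10)
E
```

```text
[ 0.535  -0.2555  0.1967] [ 0.05 -0.34 -0.23] [ 0.006  0.035 -0.016] 0.297 28.2
0 [0.0483, -0.016, 0.0] [-0.0001, -0.0001, -0.0524]
1 [0.0491, -0.0134, 0.0] [-0.0001, -0.0001, -0.0524]
2 [0.0497, -0.0109, -0.0] [-0.0001, -0.0001, -0.0524]
3 [0.0502, -0.0082, -0.0] [-0.0001, -0.0001, -0.0524]
4 [0.0506, -0.0056, -0.0] [-0.0001, -0.0001, -0.0524]
5 [0.0508, -0.0029, -0.0] [-0.0001, -0.0001, -0.0524]
6 [0.0509, -0.0003, -0.0] [-0.0001, -0.0001, -0.0524]
7 [0.0508, 0.0024, -0.0] [-0.0001, -0.0001, -0.0524]
8 [0.0507, 0.0051, -0.0] [-0.0001, -0.0001, -0.0524]
9 [0.0503, 0.0077, -0.0] [-0.0001, -0.0001, -0.0524]
```

```bash
python3 - <<'E'
from bench import ctrl
from h import *
o=ctrl.get_obs()
plan(o,[.5345,.2055,.197],13,9)
E
```

```text
0 [0.049, -0.0151, 0.0] [-0.0001, -0.0001, -0.0582]
1 [0.0498, -0.0122, -0.0] [-0.0001, -0.0001, -0.0582]
2 [0.0504, -0.0093, -0.0] [-0.0001, -0.0001, -0.0582]
3 [0.0508, -0.0063, -0.0] [-0.0001, -0.0001, -0.0582]
4 [0.0511, -0.0033, -0.0] [-0.0001, -0.0001, -0.0582]
5 [0.0512, -0.0004, -0.0] [-0.0001, -0.0001, -0.0582]
6 [0.0512, 0.0026, -0.0] [-0.0001, -0.0001, -0.0582]
7 [0.0509, 0.0056, -0.0] [-0.0001, -0.0001, -0.0582]
8 [0.0505, 0.0085, -0.0] [-0.0001, -0.0001, -0.0582]
```

Request:
apply_moves:
  plan:
    - {"translation": [0.049, -0.0151, 0], "angular": [0, 0, -0.0582], "hand": 0.02}
    - {"translation": [0.0498, -0.0122, 0], "angular": [0, 0, -0.0582], "hand": 0.02}
    - {"translation": [0.0504, -0.0093, 0], "angular": [0, 0, -0.0582], "hand": 0.02}
    - {"translation": [0.0508, -0.0063, 0], "angular": [0, 0, -0.0582], "hand": 0.02}
    - {"translation": [0.0511, -0.0033, 0], "angular": [0, 0, -0.0582], "hand": 0.02}
    - {"translation": [0.0512, -0.0004, 0], "angular": [0, 0, -0.0582], "hand": 0.02}
    - {"translation": [0.0512, 0.0026, 0], "angular": [0, 0, -0.0582], "hand": 0.02}
    - {"translation": [0.0509, 0.0056, 0], "angular": [0, 0, -0.0582], "hand": 0.02}
    - {"translation": [0.0505, 0.0085, 0], "angular": [0, 0, -0.0582], "hand": 0.02}
    - {"translation": [0, 0, 0], "angular": [0, 0, 0], "hand": 0.02}

```text
time_s: 29.45
eef_pos: [0.5335, 0.2084, 0.1961]
eef_rot: [-0.001, 0.621, 0.784, -0.001]
wrist_force: [-0.7, -0.6, -1.3]
opening: 0.293
```

Request:
apply_moves:
  plan:
    - {"translation": [0, 0, 0.03], "angular": [0, 0, 0], "hand": 0.02}
    - {"translation": [0, 0, 0.035], "angular": [0, 0, 0], "hand": 0.02}
    - {"translation": [0, 0, 0.03], "angular": [0, 0, 0], "hand": 0.02}
    - {"translation": [0, 0, 0.01], "angular": [0, 0, 0], "hand": 0.02}
    - {"translation": [0, 0, 0], "angular": [0, 0, 0], "hand": 0.02}
    - {"translation": [0, 0, 0], "angular": [0, 0, 0], "hand": 0.02}
    - {"translation": [0, 0, 0], "angular": [0, 0, 0], "hand": 0.02}

```text
time_s: 30.32
eef_pos: [0.5359, 0.2053, 0.0939]
eef_rot: [0.001, 0.623, 0.783, 0.001]
wrist_force: [-0.3, -0.4, -0.7]
opening: 0.294
```

```bash
python3 st.py; python3 - <<'E'
from bench import ctrl
from h import *
c=ctrl.camera("wrist"); cv2.imwrite("pics/w21.png",cv2.resize(c["img"][130:300,170:340,::-1],None,fx=3,fy=3))
p=ctrl.get_obs()["eef_pos"];print(p,proj(c,[p[0],p[1],.036]))
c=ctrl.camera("side"); cv2.imwrite("pics/s21.png",cv2.resize(c["img"][180:350,170:300,::-1],None,fx=4,fy=3.5))
E
```

```text
[0.5359 0.2053 0.0939] [-0.31 -0.42 -0.7 ] [-0.001 -0.021  0.02 ] 0.294 30.325
[0.53569645 0.20534872 0.09367762] [252.31161412 208.96859323]
```

View pics/w21.png

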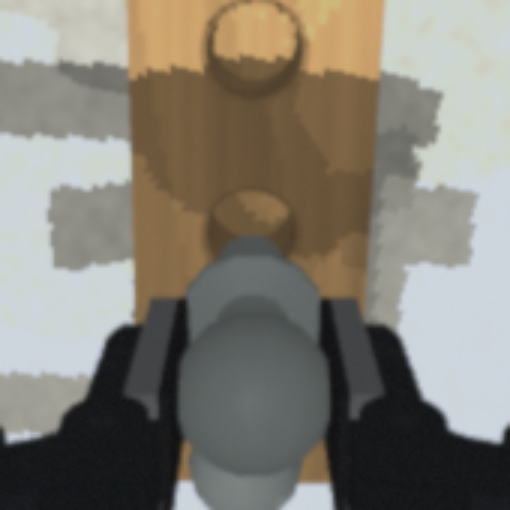

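View pics/s21.png

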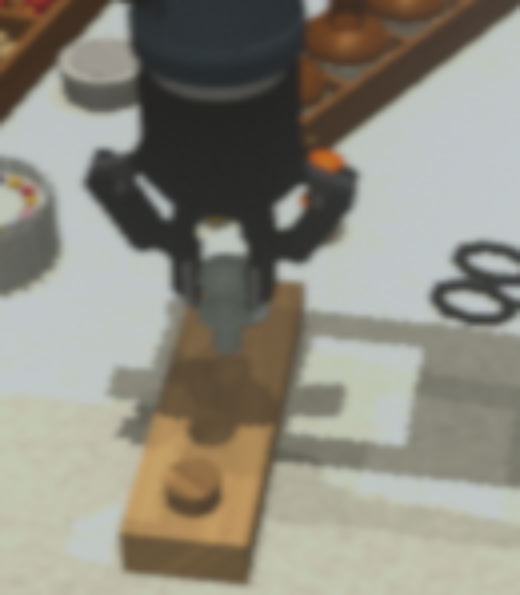

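Same alignment as for b: hole at column 252, plug at 250, and along the row within 1 mm. Lower.

Request:
apply_moves:
  plan:
    - {"translation": [0, 0, 0.01], "angular": [0, 0, 0], "hand": 0.02}
    - {"translation": [0, 0, 0.01], "angular": [0, 0, 0], "hand": 0.02}
    - {"translation": [0, 0, 0.01], "angular": [0, 0, 0], "hand": 0.02}
    - {"translation": [0, 0, 0.008], "angular": [0, 0, 0], "hand": 0.02}
    - {"translation": [0, 0, 0.003], "angular": [0, 0, 0], "hand": 0.02}
    - {"translation": [0, 0, 0], "angular": [0, 0, 0], "hand": 0.02}
    - {"translation": [0, 0, 0], "angular": [0, 0, 0], "hand": 0.02}

```text
time_s: 31.3
eef_pos: [0.5353, 0.2053, 0.0519]
eef_rot: [0.0, 0.623, 0.783, 0.0]
wrist_force: [0.9, -0.4, -0.6]
opening: 0.293
```

Request:
apply_moves:
  plan:
    - {"translation": [0, 0, 0.0015], "angular": [0, 0, 0], "hand": 0.02}
    - {"translation": [0, 0, 0.0015], "angular": [0, 0, 0], "hand": 0.02}
    - {"translation": [0, 0, 0], "angular": [0, 0, 0], "hand": 0.02}

```text
time_s: 31.68
eef_pos: [0.5349, 0.2052, 0.0484]
eef_rot: [-0.0, 0.623, 0.783, -0.0]
wrist_force: [0.1, -0.0, 0.2]
opening: 0.294
```

Request:
apply_moves:
  plan:
    - {"translation": [0, 0, 0.0005], "angular": [0, 0, 0], "hand": 0.02}
    - {"translation": [0, 0, 0], "angular": [0, 0, 0], "hand": 0.02}

```text
time_s: 31.92
eef_pos: [0.5349, 0.2052, 0.048]
eef_rot: [-0.0, 0.623, 0.783, 0.0]
wrist_force: [-0.2, 0.2, -1.3]
opening: 0.293
```

Request:
apply_moves:
  plan:
    - {"translation": [0, 0, 0.0006], "angular": [0, 0, 0], "hand": 0.02}
    - {"translation": [0, 0, 0], "angular": [0, 0, 0], "hand": 0.02}

```text
time_s: 32.17
eef_pos: [0.535, 0.2053, 0.0477]
eef_rot: [0.0, 0.623, 0.783, 0.0]
wrist_force: [-1.7, -0.2, 3.6]
opening: 0.291
```

Contact came with 3.6 N at z = 0.0477, again the expected height. Release and rise.

Request:
apply_moves:
  plan:
    - {"translation": [0, 0, 0], "angular": [0, 0, 0], "hand": 0.03}
    - {"translation": [0, 0, 0], "angular": [0, 0, 0], "hand": 0.044}
    - {"translation": [0, 0, 0], "angular": [0, 0, 0], "hand": 0.044}
    - {"translation": [0, 0, 0], "angular": [0, 0, 0], "hand": 0.044}
    - {"translation": [0, 0, -0.01], "angular": [0, 0, 0], "hand": 0.044}
    - {"translation": [0, 0, -0.025], "angular": [0, 0, 0], "hand": 0.044}
    - {"translation": [0, 0, -0.05], "angular": [0, 0, 0], "hand": 0.044}
    - {"translation": [0, 0, -0.05], "angular": [0, 0, 0], "hand": 0.044}
    - {"translation": [-0.04, 0, -0.03], "angular": [0, 0, 0], "hand": 0.044}
    - {"translation": [0, 0, 0], "angular": [0, 0, 0], "hand": 0.044}

```text
time_s: 33.42
eef_pos: [0.5465, 0.1648, 0.2167]
eef_rot: [0.003, 0.623, 0.782, 0.002]
wrist_force: [-0.6, -1.0, -0.1]
opening: 0.517
```

```bash
python3 st.py; python3 - <<'E'
from bench import ctrl
from h import *
c=ctrl.camera("wrist"); cv2.imwrite("pics/w22.png",c["img"][:,:,::-1])
c=ctrl.camera("side"); cv2.imwrite("pics/s22.png",cv2.resize(c["img"][130:350,170:320,::-1],None,fx=3.5,fy=2.7))
E
```

```text
[0.5465 0.1648 0.2167] [-0.63 -1.   -0.11] [-0.057  0.044  0.028] 0.517 33.425
```

View pics/w22.png

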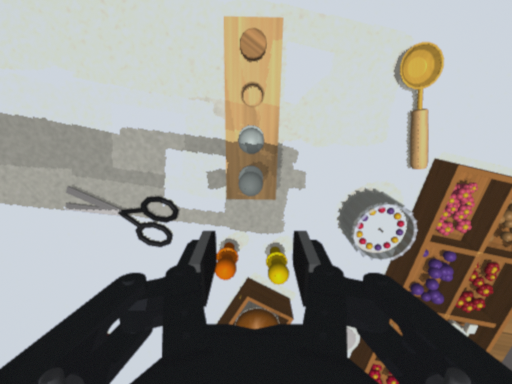

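View pics/s22.png

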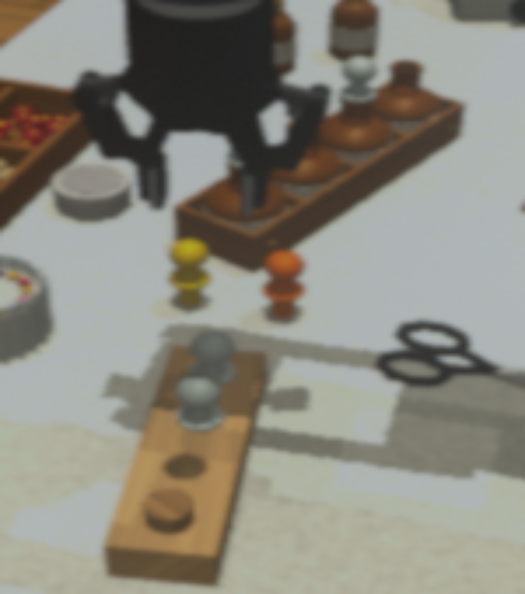

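Both stoppers stand upright with flanges flat, at (251,140) and (251,182) in the wrist view, and c is still in its bottle. I check a in the top view, then hand in.

```bash
python3 - <<'E'
from bench import ctrl
from h import *
c=ctrl.camera("top"); cv2.imwrite("pics/t23.png",cv2.resize(c["img"][110:250,130:380,::-1],None,fx=3,fy=3))
E
python3 st.py
```

```text
[0.5432 0.1665 0.2118] [-0.07 -0.57 -1.09] [ 0.037 -0.015 -0.065] 0.517 33.575
```

View pics/t23.png

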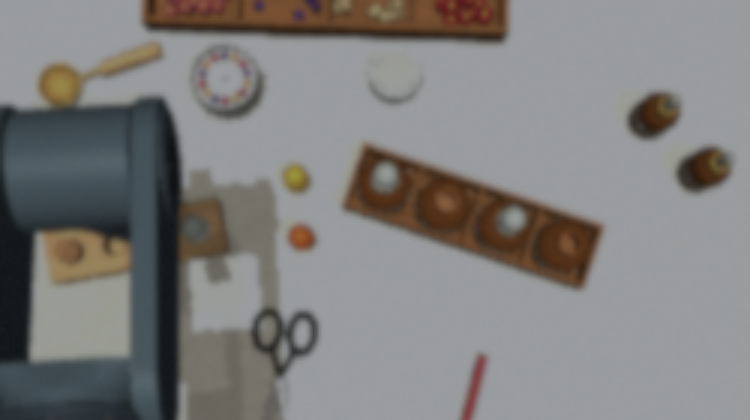

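The top view shows a (386,177) and c (512,220) still in their bottles, b's and d's bottles open, and the bystanders unmoved.

```bash
python3 - <<'E'
from bench import ctrl
print(ctrl.hand_in())
E
```

```text
the job is handed in; nothing more can be done
None
```

The two loose stoppers were the 2nd and 4th in the row, counting from the board end, and both now stand in the stopper board. I called them a, b, c and d in that order.

**Rocking:** I rocked each stopper both ways between the open pads. The total jaw travel includes about 12 mm of free play between pads and knob:

| Stopper | Total jaw travel | Result |
|---|---|---|
| a | about 16.6 mm, stop felt on both sides | firm, left in its bottle |
| b | over 24.8 mm, no hard stop reached on either side | worn |
| c | about 17 mm, stop felt on both sides | firm, left in its bottle |
| d | over 24.8 mm, stop felt on one side only | worn |

A sound neck should give about 17 mm and a worn one about 27 mm. The highest push I read during rocking was under 7 N, measured at the end of each step.

**Placing:** I lifted b and d straight out and lowered them into the board's end hole and the one next to it. Each met the board with about 4 N at the height expected for a flat flange, and only then did I let go.

**Last checks:** The wrist and side views show both stoppers upright with their flanges down. The top view shows a and c still in their bottles, and the cork, look-alikes and other things in view where they were. The gripper was clear of everything at hand-in, at about 33.6 s. No check failed. The cameras and the arm disagreed by up to about 3 mm, which I corrected using the wrist view and the feel of the stops.

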